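# Nest the washed bead cups in the airing tray and set its lid half shut

## Robot

A 6-joint arm with a two-finger parallel gripper is mounted at the origin on the work surface. World frame = base frame: x ahead of the robot, y to its left, z up, the work surface at z = 0. Lengths are in m, angles in rad, forces in N, time in s.
With the tool pointing down it reaches from about 0.35 to 0.775 m from the base axis. Payload 5.5 kg.
Tool frame: the origin (TCP) lies between the finger pads; the fingertips stand 19 mm ahead of it and the grasp point (between the pads) is the TCP; z points along the fingers, y is the line along which they close (so a half turn about z gives the same grasp; the last joint's range is limited). The gripper opens to 85 mm and grips with 20 to 120 N. Pads are 22 mm wide; open, the fingers measure 114 mm over their backs; the gripper's body (76 mm by 85 mm) begins 54 mm behind the grasp point. The pads swing forward as they close: fully open they stand 13 mm farther back than shut.
Start: joints at [-1.269, 0.313, 0.046, 1.304, 0, 1.431], TCP at [0.246, -0.52, 0.25] pointing down, gripper open.
Joint ranges: [-2.76, 2.76], [-0.86, 1.69], [-1.03, 1.26], [-2.2, 2.34], [-1.47, 1.5], [-3.14, 3.14]. Speed limits (rad/s): [2.57, 2.57, 3.14, 3.14, 3.14, 3.14].

## Interface

Orientations are given as a unit quaternion [w, x, y, z].
In Python, from workcell import env gives the robot as it stands.
- The arm moves only by the shell command python3 -m pendant 'ROWS' [FORCE]. ROWS is JSON, a list of rows, each an object with "travel": the shift along the tool's x, y, z scaled (see below), a list of three; "rot": the turn, a rotation vector about the tool's x, y, z scaled (see below), a list of three; "fingers": the opening, from -1 (shut) to 1 (fully open). In form: [{"travel": [dx, dy, dz], "rot": [wx, wy, wz], "fingers": fingers}, ...]. A call has 1 to 10 rows; each row is the pose to reach, as a shift and turn from the pose commanded when the call began, along the tool's axes at that moment; what a row does not reach only later rows make up. The controller multiplies each number of a shift by 0.12 m and each number of a turn by 60 degrees. A row lasts 1/10 s, in which the tool goes at most 50 mm and 8.59 degrees, less where a joint would pass 70% of its speed; a pose out of reach is approached as far as the arm can. A call with a number of a shift or a turn outside -1 to 1 is refused whole. A call with a gripper value outside its range is refused whole. The fingers move at their own pace and stop on an object; FORCE is the grip in N (left out, the last holds). Time passes only in rows, so rows that repeat a pose let the fingers close. It gives the time, the measured TCP pose, the force, the opening and the grip force at its end, in the units of the state.
- env.get_state(): the state, without advancing time (a new reading comes with each control period).
- env.read_camera(name): name is "scene" or "top" or "wrist"; returns (picture, depth): 400x640x3 uint8, blue, green, red; 400x640 float32, m along the optical axis (not along the pixel's ray), 0 where there is no reading.
- env.camera_model(name): a dict with "fovy" (degrees; the focal length in pixels is half the picture's height over the tangent of half this angle, whatever the lens; pixels are square), "cx", "cy" (the principal point, pixels), "k1" (the pictures are not rectified: a ray, as slopes to the right and down, at radius r is drawn at 1 + k1 r^2 times it, then the intrinsics apply), "rvec" (rotation vector, rad) and "tvec" (3), from world to camera coordinates, as OpenCV has them; the wrist camera has in their place "T_tool_cam" (4x4, takes a point from camera to tool coordinates, whose origin is the TCP and whose axes are the flange's). Camera axes: x right, y down, z forward; pixel columns grow to the right and rows downward; lengths in m; the calibration is good to about 2 mm. A picture is of the moment at which its call begins: read the wrist's pose just before it. camera_model takes no time and is no camera call.
- env.hand_in(): hands the job in; it is judged then, once.
Trained networks look in the newest picture that a camera, given by its name, has taken for a name from the list of things; names that differ only in an ending like _2 or _b are one class to them, and where a whole thing is asked for, a point or a joint stands for the part that bears it (a point fixed in the world has none). Each returns a list of dicts, best first, with "conf" (0 to 1); they miss things now and then, are a little off and sometimes report something else, mostly with a low value. They report only what shows in the picture. A call takes as long as a camera call. They do not tell look-alikes from the thing itself.
- env.outline_of(camera, target): "mask" (400x640 bool, what is visible of it) and "xy" ([column, row] in pixels, amid what is visible of it).
The state is a dict: "clock": time; "joint_pos": joint angles; "qvel": joint speeds; "tau": joint torques, N m; "tcp_pos": TCP position; "orientation": TCP orientation; "wrist_force": force on the tool from outside, world axes, zero at the start; "ft_torque": the same for the moment, N m; "finger_gap": finger opening in m; "grip_force": force on a finger pad.
Only numpy, scipy, OpenCV 4.12 (cv2) and the standard library are available. Lean on these libraries where they do the work, as an engineer would, in place of code of your own. Each camera call takes 0.05 s, during which the arm holds its last target. There are 200 camera calls.

## Task

Put the washed bead cups away to air: fold the tray's lid fully upright, then nest every loose cup from the table, right way up and fully seated, into one straight stack in the cup that stands in the tray. Then fold the lid back down to 45 degrees, in line with the brass strips, and leave it standing there, half shut over the stack. Leave the pliers, tubes and other things on the table where they are.

Things in the scene. Friction and masses are not known exactly. Their poses are not given: they have to be found in the camera images.
- tray: Airing tray: fixed open wooden box, 200 (x) by 280 (y) by 60 mm high, walls and floor 5 mm. Origin: centre of its underside, on the table. Its x points from its front (robot side) to its hinge side, z up.
- lid (a joint): Angle (rad) of the tray's lid about its hinge: 0 = shut, flat on the rim; 0.785 = half shut at 45 degrees; 1.57 = upright; stop at 1.9. The hinge is stiff (0.40 N m of friction; the lid weighs 0.22 kg): it stays where it is left. On each end of the tray a thin brass strip (a mark only) rises from the hinge at 45 degrees.
- lid_hinge (a point): Middle of the lid's hinge line, over the tray's far rim: 100 mm in +x of the tray's origin, 60.5 mm above the table; it runs along the tray's y. The lid is a flat panel, wooden frame with a frosted pane, 200 mm from hinge to free edge, 280 mm wide, 8 mm thick, its underside through the hinge line. This frame turns with the lid.
- lid_handle (a point): Middle of the lid's handle: a steel bar 11 mm thick, 110 mm long, parallel to the hinge, held by a post at each end 35 mm clear of the lid's free edge, in the plane of the panel: in the lid's frame 235 mm from the hinge in -x and 4 mm in +z. It can be pinched from above at any lid angle and turns between the finger pads.
- base_cup: The bead cup that stands loose inside the tray, under the lid, and stays there; same make as the others. A cup nested in another rests with its band on the other's rim: it stands 14 mm higher than the other, with about 1.5 mm of side play. Origin: centre of its underside (on the tray floor, 5 mm above the table), z up through its mouth.
- cup1: White bead cup, upright on the table (3 to 5 of cup1..cup5 are present), same make as base_cup: 46 mm high, 80 to 140 g, the weight low in its thick foot; the lower 32 mm is a hollow tapered body (38 mm across at the foot, 54 mm above), the top 14 mm a straight band 64 mm across (3.5 mm wall, 57 mm mouth). Origin: centre of its underside, z up through its mouth.
- cup2: White bead cup, upright on the table (3 to 5 of cup1..cup5 are present), same make as base_cup: 46 mm high, 80 to 140 g, the weight low in its thick foot; the lower 32 mm is a hollow tapered body (38 mm across at the foot, 54 mm above), the top 14 mm a straight band 64 mm across (3.5 mm wall, 57 mm mouth). Origin: centre of its underside, z up through its mouth.
- cup3: White bead cup, upright on the table (3 to 5 of cup1..cup5 are present), same make as base_cup: 46 mm high, 80 to 140 g, the weight low in its thick foot; the lower 32 mm is a hollow tapered body (38 mm across at the foot, 54 mm above), the top 14 mm a straight band 64 mm across (3.5 mm wall, 57 mm mouth). Origin: centre of its underside, z up through its mouth.
- cup4: White bead cup, upright on the table (3 to 5 of cup1..cup5 are present), same make as base_cup: 46 mm high, 80 to 140 g, the weight low in its thick foot; the lower 32 mm is a hollow tapered body (38 mm across at the foot, 54 mm above), the top 14 mm a straight band 64 mm across (3.5 mm wall, 57 mm mouth). Origin: centre of its underside, z up through its mouth.
- cup5: White bead cup, upright on the table (3 to 5 of cup1..cup5 are present), same make as base_cup: 46 mm high, 80 to 140 g, the weight low in its thick foot; the lower 32 mm is a hollow tapered body (38 mm across at the foot, 54 mm above), the top 14 mm a straight band 64 mm across (3.5 mm wall, 57 mm mouth). Origin: centre of its underside, z up through its mouth.
- pliers_a: Needle-nose pliers with blue grips, about 170 mm long, 14 mm high, lying. Not part of the job: leave it where it is. Origin: at its middle, underside (x along its length).
- pliers_b: Needle-nose pliers like the other, lying. Not part of the job: leave it where it is. Origin: at its middle, underside (x along its length).
- tube_a: Clear bead tube with a white cap, 160 mm long, 24 mm thick, lying. Not part of the job: leave it where it is. Origin: at its middle, underside (x along its length).
- tube_b: Clear bead tube like the other, lying. Not part of the job: leave it where it is. Origin: at its middle, underside (x along its length).
- spool: Thread spool, 40 mm across, 48 mm high, standing. Not part of the job: leave it where it is. Origin: at its middle, underside (x along its length).
- jar: Glass jar with a metal cap, 60 mm across, 70 mm high, standing. Not part of the job: leave it where it is. Origin: at its middle, underside (x along its length).
- scissors: Scissors, about 150 mm long, lying flat. Not part of the job: leave it where it is. Origin: at its middle, underside (x along its length).
Things that resemble listed ones, but are neither listed nor needed, are in the scene too. What is shaped like the cup4 but red is not meant.

How it is judged:
By the outcome, as a careful person would: the job done as asked, in the order asked, and still so for the second after the job is handed in, with the robot touching nothing.
Of cup1, cup2, cup3, cup4, cup5 only 3 to 5 are there at a start; the rules pass over those that are not, and their reading is None.
At some moment in a run one of cup1, cup2, cup3, cup4, cup5 may be knocked a few centimetres aside while the robot is not near it.
Once in a run the grip may slacken for a moment while it holds something.
It also fails if it takes over 208 s, if anything falls off the work surface, if the arm or the gripper's body presses on something with over 40 N, if the wrist force passes 120 N, or if a joint passes its speed limit or range.

## Working session

There is one attempt and no reset: what is moved stays moved. The work goes in short steps, Python scripts to look and compute and a shell command to move; the robot and the scene stay as the last step left them, time stands still between calls to the robot, and variables do not carry over. Pictures are saved under pics/ and viewed, at most 14 in all, crops included, and the job is handed in when it is done.

```bash
ls; mkdir -p pics
cat > h.py <<'E'
import numpy as np, cv2
from scipy.spatial.transform import Rotation as R
from workcell import env
def cam(name):
    m=env.camera_model(name); f=200/np.tan(np.radians(m['fovy'])/2)
    if 'rvec' in m:
        Rw=R.from_rotvec(np.ravel(m['rvec'])).as_matrix(); t=np.ravel(m['tvec']); T=np.eye(4); T[:3,:3]=Rw.T; T[:3,3]=-Rw.T@t
    else:
        s=env.get_state(); q=s['orientation']; A=np.eye(4); A[:3,:3]=R.from_quat([q[1],q[2],q[3],q[0]]).as_matrix(); A[:3,3]=s['tcp_pos']; T=A@np.array(m['T_tool_cam'])
    return f,m['cx'],m['cy'],m['k1'],T
def rays(c,uv):
    f,cx,cy,k1,T=c; d=(np.asarray(uv,float).reshape(-1,2)-[cx,cy])/f; u=d.copy()
    for _ in range(20): u=d/(1+k1*(u**2).sum(1,keepdims=True))
    return np.c_[u,np.ones(len(u))]
def pts(c,uv,z):           # depth along axis -> world
    return (rays(c,uv)*np.ravel(z)[:,None])@c[4][:3,:3].T+c[4][:3,3]
def plane(c,uv,h):         # ray meets z=h
    r=rays(c,uv)@c[4][:3,:3].T; o=c[4][:3,3]; return o+r*((h-o[2])/r[:,2])[:,None]
def proj(c,P):
    f,cx,cy,k1,T=c; p=(np.asarray(P,float).reshape(-1,3)-T[:3,3])@T[:3,:3]; u=p[:,:2]/p[:,2:]; return u*(1+k1*(u**2).sum(1,keepdims=True))*f+[cx,cy]
def cloud(c,dep):
    v,u=np.mgrid[0:400,0:640]; P=pts(c,np.c_[u.ravel(),v.ravel()],dep.ravel()).reshape(400,640,3); P[dep==0]=np.nan; return P
E
python3 - <<'E'
from h import *
for n in ('top','scene'):
    c=cam(n); im,d=env.read_camera(n); cv2.imwrite(f'pics/{n}0.png',im); np.save(f'{n}0.npy',d)
    print(n,c[0],c[1:4],c[4].round(3).tolist(),(d==0).mean())
print(env.get_state())
print(env.camera_model('wrist'))
E
```

```text
pics
top 380.68371307599637 (314.32780368826496, 201.216155138785, -0.0015089853509988368) [[0.022, -0.984, 0.178, 0.331], [-1.0, -0.022, 0.003, 0.03], [0.001, -0.178, -0.984, 1.166], [0.0, 0.0, 0.0, 1.0]] 0.00389453125
scene 508.616947047917 (320.2722043027951, 200.6466729543093, -0.13202118867954465) [[0.398, 0.688, -0.607, 1.589], [0.917, -0.296, 0.266, -0.45], [0.003, -0.663, -0.749, 1.36], [0.0, 0.0, 0.0, 1.0]] 0.00937890625
{'clock': 0.1, 'joint_pos': array([-1.26859770e+00,  3.13933862e-01,  4.50786525e-02,  1.30357147e+00,
       -1.67902366e-05,  1.43121872e+00]), 'qvel': array([ 1.20869437e-03, -6.51760496e-04,  3.54630235e-03,  1.85131888e-03,
        6.91421439e-04, -5.32817662e-05]), 'tau': array([ 3.39173952e-03, -4.81725526e+01,  2.99243635e+01,  1.27434562e-02,
       -8.22960124e-05,  1.89865595e-06]), 'tcp_pos': array([ 0.24571142, -0.51939263,  0.24948743]), 'orientation': array([-8.11803339e-04,  9.75702924e-01,  2.19096186e-01, -7.45769416e-05]), 'wrist_force': array([ 0.07626999, -0.93028982, -0.14087637]), 'ft_torque': array([0.03343642, 0.02983636, 0.037527  ]), 'grip_force': 0.0, 'finger_gap': 0.08538027000727934}
{'fovy': 71.54803932972816, 'cx': 323.0770578536624, 'cy': 196.2394702124616, 'k1': -0.00928470390174924, 'T_tool_cam': array([[ 3.36984528e-04, -9.53797169e-01, -3.00451073e-01,
         7.68147271e-02],
       [ 9.99999851e-01,  1.92571897e-04,  5.10265936e-04,
         2.92605771e-04],
       [-4.28831772e-04, -3.00451201e-01,  9.53797092e-01,
        -1.24219374e-01],
       [ 0.00000000e+00,  0.00000000e+00,  0.00000000e+00,
         1.00000000e+00]])}
```

View pics/top0.png

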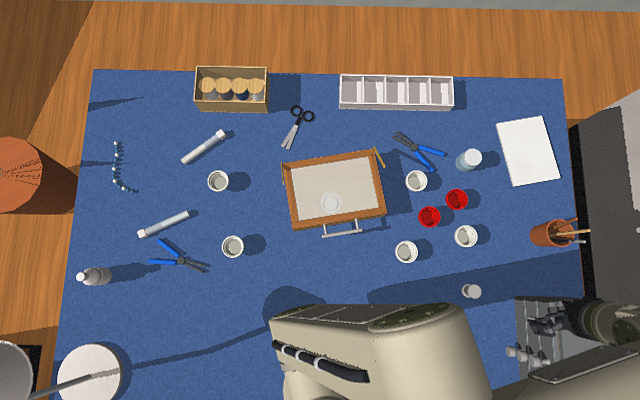

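View pics/scene0.png

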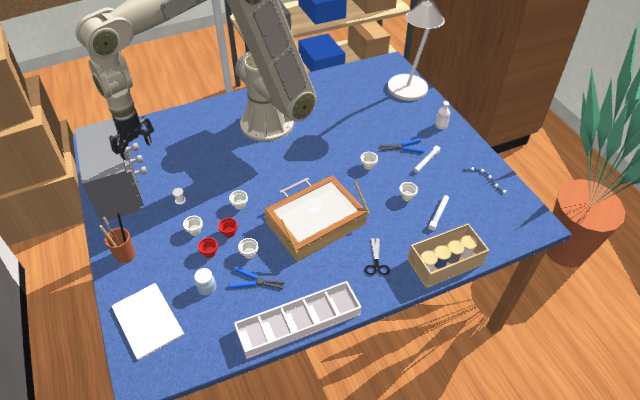

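The top view shows five white cups at (218,181), (233,246), (416,181), (466,236) and (405,252). The two red look-alikes are at (457,198) and (429,216), and they stay put. The lid is shut with its handle near (342,228), and the base cup shows dimly through the pane at (331,203).

Run:
```python
from h import *
from scipy.optimize import least_squares
C={n:cam(n) for n in('top','scene')}
P={n:cloud(C[n],np.load(f'{n}0.npy')) for n in C}
I={n:cv2.imread(f'pics/{n}0.png') for n in C}
print('table z',[np.nanmedian(P[n][200:300,270 if n=='top' else 380]) for n in C], P['top'][330,200] , P['scene'][130,330])
for uv in [(218,181),(233,246),(416,181),(466,236),(405,252),(457,198),(429,216)]:
    g=plane(C['top'],[uv],.046)[0]; out=[]
    for n in C:
        q=P[n].reshape(-1,3); k=(np.hypot(*(q[:,:2]-g[:2]).T)<.05)&(abs(q[:,2]-.043)<.008); s=q[k]
        hull=cv2.convexHull(s[:,:2].astype(np.float32)*1000)
        (x,y),r=cv2.minEnclosingCircle(hull); out+=[x,y,r,np.percentile(s[:,2],90)*1000]
    print(uv,np.round(out,1))
# lid plane & tray outline
q=P['top'].reshape(-1,3); k=(abs(q[:,2]-.066)<.010)&(abs(q[:,0]-.55)<.2)&(abs(q[:,1])<.2)
uv=np.argwhere(k.reshape(400,640))
im=(k.reshape(400,640)*255).astype(np.uint8); nl,l,st,_=cv2.connectedComponentsWithStats(im)
b=1+np.argmax(st[1:,4]); s=q[(l==b).ravel()]; print('lid z',np.percentile(s[:,2],[5,50,95]),cv2.minAreaRect(s[:,:2].astype(np.float32)*1000),len(s))
for n in C:
  for t in('lid_handle','lid','tray'):
    for o in env.outline_of(n,t)[:1]:
        z=P[n][o['mask']]; print(n,t,o['conf'],np.round(o['xy']),np.nanmedian(z,0).round(3), cv2.minAreaRect(z[~np.isnan(z[:,0])][:,:2].astype(np.float32)*1000))
```

```text
table z [np.float64(0.16439321228550488), np.float64(0.1299794041420369)] [0.15131447 0.35919385 0.00161104] [0.15751432 0.21921721 0.00904111]
(218, 181) [591.  325.8  32.2  46.7 592.3 329.1  36.8  47.5]
(233, 246) [394.  269.6  32.   46.8 394.6 270.4  36.4  46.5]
(416, 181) [ 605.1 -275.1   32.5   46.7  607.5 -274.5   35.4   47.1]
(466, 236) [ 440.3 -417.4   32.6   46.1  442.4 -415.1   35.4   46.1]
(405, 252) [ 390.6 -240.4   32.1   46.3  391.4 -242.2   35.5   46.5]
(457, 198) [ 549.8 -395.6   33.5   46.4  553.9 -394.3   35.5   47. ]
(429, 216) [ 495.3 -310.4   32.5   47.   497.1 -310.8   34.9   47.1]
lid z [0.06394155 0.06804507 0.07301203] ((553.7353515625, -27.455032348632812), (244.9659423828125, 285.3457336425781), 10.974098205566406) 6512
top lid_handle 0.59 [336. 189.] [ 0.566 -0.025  0.068] ((561.8214111328125, -33.18878173828125), (259.20574951171875, 298.4316101074219), 12.417203903198242)
top lid 0.83 [333. 189.] [ 0.566 -0.025  0.068] ((560.925048828125, -31.911605834960938), (259.0790100097656, 296.8667907714844), 9.118005752563477)
top tray 0.57 [334. 191.] [ 0.562 -0.025  0.068] ((562.6784057617188, -30.490982055664062), (262.367919921875, 299.8428039550781), 10.020505905151367)
scene lid_handle 0.85 [320. 211.] [ 0.575 -0.028  0.068] ((519.278564453125, -10.297393798828125), (312.6767578125, 329.1007080078125), 9.238801956176758)
scene lid 0.61 [315. 210.] [ 0.574 -0.027  0.068] ((522.14306640625, -22.216278076171875), (314.56982421875, 301.64117431640625), 8.234606742858887)
scene tray 0.77 [314. 216.] [ 0.596 -0.033  0.067] ((517.7183227539062, 1.804962158203125), (314.7397766113281, 359.4916076660156), 11.184282302856445)
```

```bash
python3 -c "
import cv2
a=cv2.imread('pics/top0.png')[130:280,180:500]; cv2.imwrite('pics/c1.png',cv2.resize(a,None,fx=2.5,fy=2.5,interpolation=2))"
```

```text
(no output)
```

View pics/c1.png

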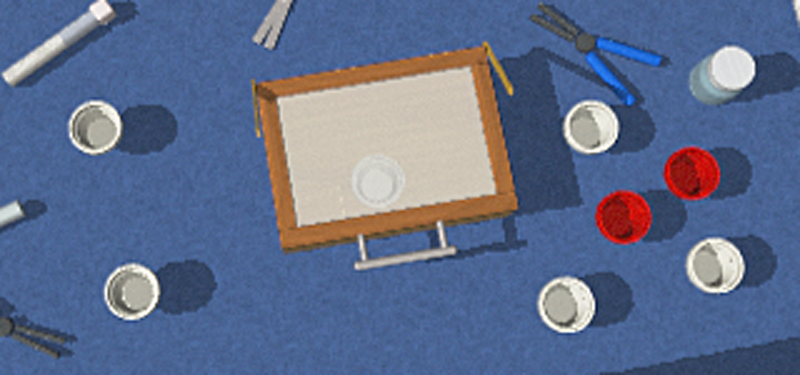

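The enlarged crop confirms it: five white cups, and the two red ones are clearly look-alikes. Next I measure the lid, handle and base cup more finely.

```bash
cat >> h.py <<'E'
def go(target,yaw=None,rotmat=None):
    "travel per unit (0.12 m) in tool axes, rot per unit (60 deg), from the measured pose"
    s=env.get_state(); q=s['orientation']; A=R.from_quat([q[1],q[2],q[3],q[0]])
    d=A.inv().apply(np.array(target)-s['tcp_pos'])/.12
    out='travel %s'%d.round(3)
    if yaw is not None:
        c,n=np.cos(np.radians(yaw)),np.sin(np.radians(yaw)); W=np.array([[c,n,0],[n,-c,0],[0,0,-1]])
        out+=' rot %s'%((A.inv()*R.from_matrix(W)).as_rotvec()/np.radians(60)).round(3)
    print(out,'| at',s['tcp_pos'].round(4),'t',round(s['clock'],2))
E
python3 - <<'E'
from h import *
C={n:cam(n) for n in('top','scene')}
P={n:cloud(C[n],np.load(f'{n}0.npy')) for n in C}
I={n:cv2.imread(f'pics/{n}0.png') for n in C}
for n in C:
    hsv=cv2.cvtColor(I[n],cv2.COLOR_BGR2HSV); p=P[n]
    k=(hsv[...,0]<20)&(hsv[...,1]>110)&(abs(p[...,2]-.068)<.005)&(abs(p[...,0]-.56)<.16)&(abs(p[...,1]+.03)<.2)
    s=p[k][:,:2].astype(np.float32)*1000; print(n,len(s),cv2.minAreaRect(s))
    L=hsv; hk=(abs(p[...,2]-.066)<.012)&(hsv[...,1]<70)&(p[...,0]<.47)&(p[...,0]>.38)&(p[...,1]<.06)&(p[...,1]>-.12)
    s=p[hk]; print('handle',len(s),s.mean(0).round(4),cv2.minAreaRect(s[:,:2].astype(np.float32)*1000))
print('lid corners top',plane(C['top'],np.array([(282,243),(518,210),(487,48),(257,85)])/2.5+[180,130],.0685).round(3).tolist())
print('handle ends',plane(C['top'],np.array([(357,265),(454,250)])/2.5+[180,130],.070).round(3).tolist())
print('base',plane(C['top'],np.array([(378,180)])/2.5+[180,130],.051).round(3))
go([.246,-.3,.25],98.8)
E
```

```text
top 1755 ((572.1062622070312, -22.344070434570312), (205.2875518798828, 281.39453125), 10.634859085083008)
handle 187 [ 0.4419 -0.0448  0.0727] ((446.82196044921875, -48.61713409423828), (37.95874786376953, 116.08744049072266), 3.0136990547180176)
scene 999 ((573.7874755859375, -23.25115966796875), (210.03207397460938, 287.0508117675781), 11.227420806884766)
handle 117 [ 0.4453 -0.0447  0.072 ] ((455.548583984375, -43.108009338378906), (42.74964141845703, 127.59761810302734), 8.883074760437012)
lid corners top [[0.452, 0.093, 0.068], [0.497, -0.18, 0.068], [0.693, -0.146, 0.068], [0.64, 0.129, 0.068]]
handle ends [[0.428, 0.006, 0.07], [0.448, -0.106, 0.07]]
base [[ 0.532 -0.018  0.051]]
travel [ 0.784 -1.655  0.002] rot [-0.    -0.    -1.225] | at [ 0.2458 -0.5198  0.2502] t 0.4
```

```bash
M="python3 -m pendant"
python3 -m pendant '[{"travel":[0.35,-0.32,0],"rot":[0,0,0],"fingers":-0.25},{"travel":[0.787,-0.718,0],"rot":[0,0,0],"fingers":-0.25},{"travel":[0.787,-0.718,0],"rot":[0,0,0],"fingers":-0.25},{"travel":[0.787,-0.718,0],"rot":[0,0,0],"fingers":-0.25}]'
python3 -m pendant '[{"travel":[0.4,-0.36,0],"rot":[0,0,0],"fingers":-0.25},{"travel":[0.787,-0.718,0],"rot":[0,0,0],"fingers":-0.25},{"travel":[0.787,-0.718,0],"rot":[0,0,0],"fingers":-0.25},{"travel":[0.787,-0.718,0],"rot":[0,0,0],"fingers":-0.25}]'
python3 -m pendant '[{"travel":[0.4,-0.36,0],"rot":[0,0,0],"fingers":-0.25},{"travel":[0.787,-0.718,0],"rot":[0,0,0],"fingers":-0.25},{"travel":[0.787,-0.718,0],"rot":[0,0,0],"fingers":-0.25},{"travel":[0.787,-0.718,0],"rot":[0,0,0],"fingers":-0.25}]'
python3 -m pendant '[{"travel":[0.4,-0.36,0],"rot":[0,0,-0.14],"fingers":-0.25},{"travel":[0.787,-0.718,0],"rot":[0,0,-0.28],"fingers":-0.25},{"travel":[0.787,-0.718,0],"rot":[0,0,-0.42],"fingers":-0.25},{"travel":[0.787,-0.718,0],"rot":[0,0,-0.56],"fingers":-0.25},{"travel":[0.787,-0.718,0],"rot":[0,0,-0.7],"fingers":-0.25},{"travel":[0.787,-0.718,0],"rot":[0,0,-0.84],"fingers":-0.25},{"travel":[0.787,-0.718,0],"rot":[0,0,-0.98],"fingers":-0.25},{"travel":[0.787,-0.718,0],"rot":[0,0,-0.98],"fingers":-0.25}]'
python3 - <<'E'
from h import *
go([.4395,-.0473,.15],100.6); print(env.get_state()['finger_gap'])
im,d=env.read_camera('wrist'); cv2.imwrite('pics/w1.png',im)
c=cam('wrist'); p=cloud(c,d); hsv=cv2.cvtColor(im,cv2.COLOR_BGR2HSV)
k=(hsv[...,0]<20)&(hsv[...,1]>110)&(abs(p[...,2]-.068)<.006)&(abs(p[...,0]-.56)<.16)&(abs(p[...,1]+.03)<.2)
print(cv2.minAreaRect(p[k][:,:2].astype(np.float32)*1000))
hk=(abs(p[...,2]-.068)<.008)&(hsv[...,1]<70)&(p[...,0]<.47)&(p[...,0]>.38)&(p[...,1]<.06)&(p[...,1]>-.12)
s=p[hk]; print(len(s),s.mean(0), cv2.minAreaRect(s[:,:2].astype(np.float32)*1000))
E
```

```text
clock: 0.8
tcp_pos: [0.2952, -0.3982, 0.2507]
orientation: [-0.0, 0.975, 0.221, 0.0]
wrist_force: [-0.1, -0.9, 0.1]
finger_gap: 0.0322
grip_force: 0.0
clock: 1.2
tcp_pos: [0.3436, -0.2811, 0.2507]
orientation: [-0.0, 0.975, 0.221, 0.0]
wrist_force: [0.4, -0.4, -0.9]
finger_gap: 0.0321
grip_force: 0.0
clock: 1.6
tcp_pos: [0.3924, -0.1638, 0.2505]
orientation: [0.0, 0.975, 0.221, 0.0]
wrist_force: [0.2, -0.2, -0.2]
finger_gap: 0.0321
grip_force: 0.0
clock: 2.4
tcp_pos: [0.4407, -0.0484, 0.2503]
orientation: [0.0, 0.743, 0.669, -0.0]
wrist_force: [-0.0, 0.5, -0.8]
finger_gap: 0.0322
grip_force: 0.0
travel [ 0.009 -0.011  0.836] rot [ 0.     0.001 -0.276] | at [ 0.4407 -0.0484  0.2503] t 2.4
0.032214992529814156
((572.5955810546875, -25.5438232421875), (202.9425811767578, 281.0183410644531), 10.709732055664062)
1084 [ 0.4427391  -0.04158728  0.07412951] ((453.61248779296875, -46.15825271606445), (40.34471130371094, 118.72037506103516), 10.703930854797363)
```

View pics/w1.png

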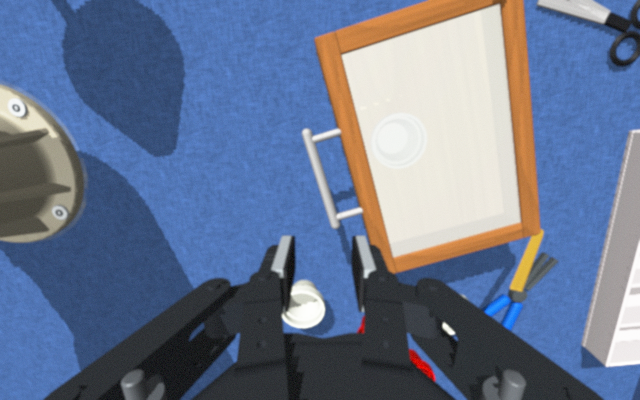

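```bash
python3 -m pendant '[{"travel":[0.009,-0.011,0.3],"rot":[0,0,-0.14],"fingers":-0.43},{"travel":[0.009,-0.011,0.6],"rot":[0,0,-0.276],"fingers":-0.43},{"travel":[0.009,-0.011,0.6],"rot":[0,0,-0.276],"fingers":-0.43},{"travel":[0.009,-0.011,0.6],"rot":[0,0,-0.276],"fingers":-0.43}]' 40
python3 - <<'E'
from h import *
im,d=env.read_camera('wrist'); cv2.imwrite('pics/w2.png',im); np.save('w2.npy',d)
c=cam('wrist'); p=cloud(c,d); hsv=cv2.cvtColor(im,cv2.COLOR_BGR2HSV)
hk=(abs(p[...,2]-.068)<.008)&(hsv[...,1]<70)&(p[...,0]<.47)&(p[...,0]>.38)&(p[...,1]<.06)&(p[...,1]>-.12)
a=np.radians(10.65); X=np.array([np.cos(a),np.sin(a)]); s=p[hk]; u=s[:,:2]@X; v=s[:,:2]@[-X[1],X[0]]
print(len(s),np.percentile(u,[1,10,30,50,70,99]),np.percentile(v,[1,50,99]),np.median(s[u<np.percentile(u,30)],0))
print('expected u',np.dot([.4398,-.049],X)); go([.4398,-.049,.0645],100.65)
E
```

```text
clock: 2.85
tcp_pos: [0.4386, -0.046, 0.1785]
orientation: [-0.001, 0.641, 0.768, -0.0]
wrist_force: [-0.1, -0.5, -0.0]
finger_gap: 0.0245
grip_force: 0.0
1254 [0.41847649 0.41929696 0.42202997 0.42793787 0.43363249 0.45745392] [-0.18516222 -0.10631142 -0.07134487] [ 0.43511015 -0.04216524  0.07482655]
expected u 0.42316855820160243
travel [-0.022 -0.003  0.959] rot [ 0.001  0.001 -0.004] | at [ 0.4396 -0.0462  0.1795] t 2.9
```

```bash
python3 -m pendant '[{"travel":[-0.02,0,0.3],"rot":[0,0,0],"fingers":-0.43},{"travel":[-0.02,0,0.6],"rot":[0,0,0],"fingers":-0.43},{"travel":[-0.02,0,0.85],"rot":[0,0,0],"fingers":-0.43},{"travel":[-0.02,0,0.955],"rot":[0,0,0],"fingers":-0.43},{"travel":[-0.02,0,0.955],"rot":[0,0,0],"fingers":-0.43},{"travel":[-0.02,0,0.955],"rot":[0,0,0],"fingers":-1},{"travel":[-0.02,0,0.955],"rot":[0,0,0],"fingers":-1},{"travel":[-0.02,0,0.955],"rot":[0,0,0],"fingers":-1},{"travel":[-0.02,0,0.955],"rot":[0,0,0],"fingers":-1},{"travel":[-0.02,0,0.955],"rot":[0,0,0],"fingers":-1}]' 40
python3 - <<'E'
from h import *
s=env.get_state(); q=s['orientation']; A=R.from_quat([q[1],q[2],q[3],q[0]])
print(s['finger_gap'],s['grip_force'],s['tcp_pos'],A.as_matrix().round(3).tolist(), s['joint_pos'].round(2))
# arc in tool units: dy (along +tool y), dz (tool z down)
for i in range(0,96,10):
    t=np.radians(i); x=-.235*np.cos(t)+.004*np.sin(t)+.235; z=.235*np.sin(t)+.004*np.cos(t)-.004
    print(i,'fwd',round(x,4),'up',round(z,4),'units',round(x/.12,3),round(z/.12,3))
E
```

```text
clock: 3.9
tcp_pos: [0.4388, -0.0487, 0.065]
orientation: [0.0, 0.639, 0.769, -0.001]
wrist_force: [-3.6, -3.2, -2.9]
finger_gap: 0.0097
grip_force: 38.9
0.009720840273721078 38.875749707221985 [ 0.43880262 -0.04873511  0.06495147] [[-0.184, 0.983, -0.001], [0.983, 0.184, -0.002], [-0.002, -0.001, -1.0]] [-0.29  0.21 -0.59  0.78 -0.    1.09]
0 fwd 0.0 up 0.0 units 0.0 0.0
10 fwd 0.0043 up 0.0407 units 0.036 0.34
20 fwd 0.0155 up 0.0801 units 0.13 0.668
30 fwd 0.0335 up 0.117 units 0.279 0.975
40 fwd 0.0576 up 0.1501 units 0.48 1.251
50 fwd 0.087 up 0.1786 units 0.725 1.488
60 fwd 0.121 up 0.2015 units 1.008 1.679
70 fwd 0.1584 up 0.2182 units 1.32 1.818
80 fwd 0.1981 up 0.2281 units 1.651 1.901
90 fwd 0.239 up 0.231 units 1.992 1.925
```

```bash
python3 -m pendant '[{"travel":[0,0.01,-0.17],"rot":[0,0,0],"fingers":-1},{"travel":[0,0.036,-0.34],"rot":[0,0,0],"fingers":-1},{"travel":[0,0.075,-0.506],"rot":[0,0,0],"fingers":-1},{"travel":[0,0.13,-0.668],"rot":[0,0,0],"fingers":-1},{"travel":[0,0.198,-0.824],"rot":[0,0,0],"fingers":-1},{"travel":[0,0.279,-0.975],"rot":[0,0,0],"fingers":-1},{"travel":[0,0.279,-0.975],"rot":[0,0,0],"fingers":-1}]' 40
python3 -m pendant '[{"travel":[0,0.094,-0.143],"rot":[0,0,0],"fingers":-1},{"travel":[0,0.201,-0.276],"rot":[0,0,0],"fingers":-1},{"travel":[0,0.318,-0.4],"rot":[0,0,0],"fingers":-1},{"travel":[0,0.446,-0.513],"rot":[0,0,0],"fingers":-1},{"travel":[0,0.583,-0.615],"rot":[0,0,0],"fingers":-1},{"travel":[0,0.729,-0.704],"rot":[0,0,0],"fingers":-1},{"travel":[0,0.729,-0.704],"rot":[0,0,0],"fingers":-1}]' 40
python3 -m pendant '[{"travel":[0,0.153,-0.077],"rot":[0,0,0],"fingers":-1},{"travel":[0,0.312,-0.139],"rot":[0,0,0],"fingers":-1},{"travel":[0,0.475,-0.188],"rot":[0,0,0],"fingers":-1},{"travel":[0,0.643,-0.222],"rot":[0,0,0],"fingers":-1},{"travel":[0,0.813,-0.241],"rot":[0,0,0],"fingers":-1},{"travel":[0,0.984,-0.246],"rot":[0,0,0],"fingers":-1},{"travel":[0,0.984,-0.246],"rot":[0,0,0],"fingers":-1},{"travel":[0,0.984,-0.246],"rot":[0,0,0],"fingers":-1}]' 40
python3 - <<'E'
from h import *
im,d=env.read_camera('top'); cv2.imwrite('pics/top1.png',im); np.save('top1.npy',d); im,d=env.read_camera('scene'); cv2.imwrite('pics/scene1.png',im); np.save('scene1.npy',d)
E
```

```text
clock: 4.6
tcp_pos: [0.4746, -0.0419, 0.1847]
orientation: [0.003, 0.638, 0.77, 0.001]
wrist_force: [-2.0, -0.1, 1.5]
finger_gap: 0.0096
grip_force: 39.7
clock: 5.3
tcp_pos: [0.5591, -0.0257, 0.2676]
orientation: [0.001, 0.638, 0.77, 0.0]
wrist_force: [-4.3, -0.9, 9.0]
finger_gap: 0.0096
grip_force: 40.9
clock: 6.1
tcp_pos: [0.6755, -0.0034, 0.296]
orientation: [0.002, 0.638, 0.77, 0.001]
wrist_force: [1.8, 1.7, 4.1]
finger_gap: 0.0099
grip_force: 29.3
```

View pics/scene1.png

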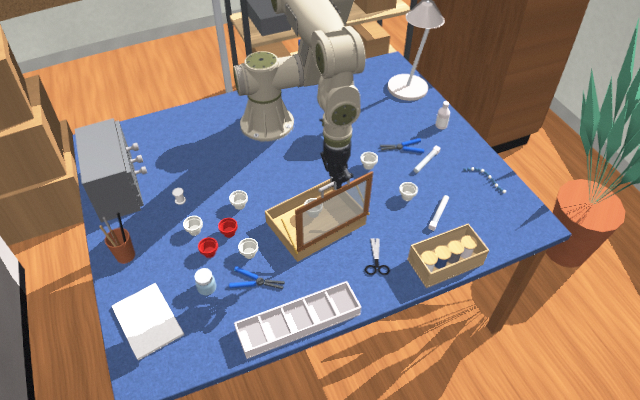

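The scene picture shows the lid standing upright (panel around (335,210)) with the gripper on its handle. All the cups are unmoved.

```bash
cat >> h.py <<'E'
A0=np.radians(10.65); X0=np.array([np.cos(A0),np.sin(A0)]); H0=np.array([.6708,-.0055])
def lidangle(n,d,im):
    p=cloud(cam(n),d).reshape(-1,3); hsv=cv2.cvtColor(im,cv2.COLOR_BGR2HSV).reshape(-1,3)
    u=(p[:,:2]-H0)@X0; v=(p[:,:2]-H0)@[-X0[1],X0[0]]
    k=(p[:,2]>.085)&(p[:,2]<.255)&(abs(v)<.138)&(hsv[:,0]<20)&(hsv[:,1]>110)&(u>-.21)&(u<.06)
    a=np.arctan2(p[k,2]-.0605,-u[k]); r=np.hypot(p[k,2]-.0605,u[k])
    f=np.polyfit(p[k,2]-.0605,u[k],1); res=abs(u[k]-np.polyval(f,p[k,2]-.0605)); g=res<.006; f=np.polyfit(p[k,2][g]-.0605,u[k][g],1)
    print(n,'n',k.sum(),g.sum(),'lid deg',np.degrees(np.arctan2(1,-f[0])).round(2),'offset at hinge',f[1].round(4))
E
python3 - <<'E'
from h import *
for n in('top','scene'): lidangle(n,np.load(n+'1.npy'),cv2.imread(f'pics/{n}1.png'))
s=env.get_state(); d=s['tcp_pos'][:2]-H0; print('from handle', np.degrees(np.arctan2(s['tcp_pos'][2]-.0605,-(d@X0))), d@X0)
c=cam('top'); im=cv2.imread('pics/top1.png'); cv2.imwrite('pics/c2.png',cv2.resize(im[130:260,260:420],None,fx=4,fy=4,interpolation=2))
E
```

```text
top n 119 119 lid deg 90.57 offset at hinge -0.0006
scene n 548 543 lid deg 90.25 offset at hinge 0.0079
from handle 91.01860340078383 0.004187042186980245
```

View pics/c2.png

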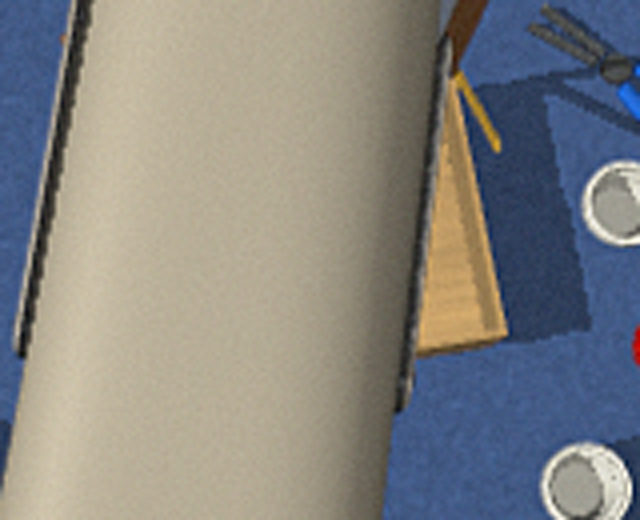

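```bash
python3 -m pendant '[{"travel":[0,0,0],"rot":[0,0,0],"fingers":-0.4},{"travel":[0,0,0],"rot":[0,0,0],"fingers":-0.4},{"travel":[0,0,0],"rot":[0,0,0],"fingers":-0.4},{"travel":[0,0,-0.2],"rot":[0,0,0],"fingers":-0.4},{"travel":[0,0,-0.5],"rot":[0,0,0],"fingers":-0.4},{"travel":[0,0,-0.5],"rot":[0,0,0],"fingers":-0.4}]' 40
python3 -m pendant '[{"travel":[0,-0.4,0],"rot":[0,0,0],"fingers":0},{"travel":[0,-0.8,0],"rot":[0,0,0],"fingers":1},{"travel":[0,-1,0.2],"rot":[0,0,0],"fingers":1},{"travel":[0,-1,0.2],"rot":[0,0,0],"fingers":1},{"travel":[0,-1,0.2],"rot":[0,0,0],"fingers":1}]' 40
python3 - <<'E'
from h import *
im,d=env.read_camera('wrist'); cv2.imwrite('pics/w3.png',im); np.save('w3.npy',d); c=cam('wrist')
for o in env.outline_of('wrist','base_cup')[:4]:
    p=pts(c,[o['xy']],[d[int(o['xy'][1]),int(o['xy'][0])]])[0]; print(o['conf'],o['xy'],o['mask'].sum(),p.round(3),plane(c,[o['xy']],.045).round(3))
for n in ('scene','top'):
    im,d=env.read_camera(n); lidangle(n,d,im)
E
```

```text
clock: 6.8
tcp_pos: [0.6749, -0.004, 0.3596]
orientation: [0.003, 0.638, 0.77, 0.002]
wrist_force: [0.7, 0.1, 1.4]
finger_gap: 0.0258
grip_force: 0.0
clock: 7.3
tcp_pos: [0.5552, -0.0259, 0.3301]
orientation: [-0.001, 0.639, 0.77, -0.0]
wrist_force: [0.1, -0.2, 1.4]
finger_gap: 0.0854
grip_force: 0.0
0.74 [307.1, 153.5] 1514 [ 0.531 -0.022  0.018] [[ 0.532 -0.017  0.045]]
scene n 557 549 lid deg 90.05 offset at hinge 0.0082
top n 158 158 lid deg 90.46 offset at hinge -0.002
```

View pics/w3.png

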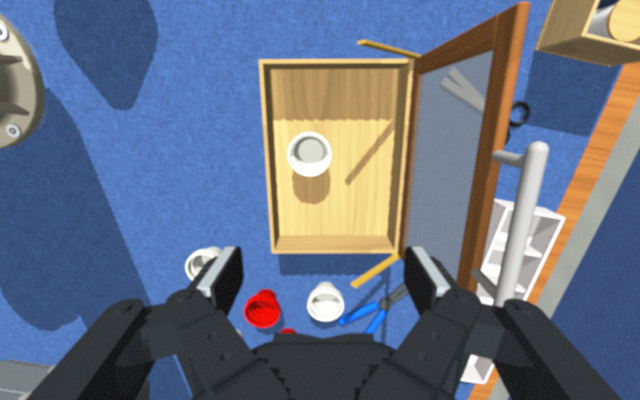

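The lid stays upright by itself. The base cup is clearly visible at (309,155) in the open tray. Now I measure its rim and re-measure all the cups.

```bash
cat >> h.py <<'E'
def rim(n,d,g,h,show=True):
    "rim centre of a white cup near g (xy), its rim at height h"
    p=cloud(cam(n),d).reshape(-1,3); q=p[(np.hypot(*(p[:,:2]-np.array(g)[:2]).T)<.06)&(p[:,2]>h-.012)&(p[:,2]<h+.008)]
    if len(q)<30: print(n,g,'none'); return None
    (x,y),r=cv2.minEnclosingCircle(cv2.convexHull((q[:,:2]*1000).astype(np.float32))); print(n,'rim',round(x,1),round(y,1),'r',round(r,1),'z',(np.percentile(q[:,2],90)*1000).round(1),len(q)); return x/1000,y/1000
E
python3 - <<'E'
from h import *
d=np.load('w3.npy'); b=rim('wrist',d,(.532,-.018),.051); c=cam('wrist'); print('xy via pixel',plane(c,[(309,155)],.051))
print('u,v from hinge',(np.array(b)-H0)@X0,(np.array(b)-H0)@[-X0[1],X0[0]])
im,d=env.read_camera('top'); cv2.imwrite('pics/top2.png',im); np.save('top2.npy',d)
rim('top',d,b,.051)
for g in [(.591,.326),(.394,.27),(.605,-.275),(.440,-.417),(.390,-.24)]: rim('top',d,g,.046)
print(env.get_state()['joint_pos'].round(2))
E
```

```text
wrist rim 519.9 -20.1 r 49.1 z 54.0 753
xy via pixel [[ 0.53643656 -0.01819874  0.051     ]]
u,v from hinge -0.1510300153977746 0.013568970138693933
top (0.5198638916015625, -0.02007647705078125) none
top rim 590.4 327.1 r 32.9 z 47.2 126
top rim 394.5 269.3 r 32.1 z 48.0 126
top rim 604.8 -274.9 r 32.5 z 47.3 119
top rim 440.5 -416.9 r 33.0 z 46.6 139
top rim 390.7 -240.1 r 32.1 z 46.9 122
[-0.19  0.27  0.19  1.48 -0.    1.19]
```

```bash
sed -i 's/<\.06)&(p\[:,2\]>h-\.012/<.043)\&(p[:,2]>h-.012/' h.py
python3 - <<'E'
from h import *
d=np.load('w3.npy'); s=env.get_state()
rim('wrist',d,(.535,-.018),.051)
go([.3907,-.2401,.16],145)
E
```

```text
wrist rim 536.8 -17.4 r 32.0 z 53.5 647
travel [-1.494 -1.703  1.427] rot [ 0.002  0.002 -0.738] | at [ 0.5579 -0.026   0.3315] t 7.55
```

```bash
python3 -m pendant '[{"travel":[-0.35,-0.4,0.1],"rot":[0,0,0],"fingers":1},{"travel":[-0.75,-0.85,0.4],"rot":[0,0,0],"fingers":1},{"travel":[-0.75,-0.85,0.4],"rot":[0,0,0],"fingers":1},{"travel":[-0.75,-0.85,0.4],"rot":[0,0,0],"fingers":1},{"travel":[-0.75,-0.85,0.4],"rot":[0,0,0],"fingers":1}]' 60
python3 -m pendant '[{"travel":[-0.35,-0.4,0.1],"rot":[0,0,-0.14],"fingers":1},{"travel":[-0.75,-0.85,0.4],"rot":[0,0,-0.28],"fingers":1},{"travel":[-0.75,-0.85,0.4],"rot":[0,0,-0.42],"fingers":1},{"travel":[-0.75,-0.85,0.4],"rot":[0,0,-0.56],"fingers":1},{"travel":[-0.75,-0.85,0.4],"rot":[0,0,-0.7],"fingers":1},{"travel":[-0.75,-0.85,0.4],"rot":[0,0,-0.738],"fingers":1},{"travel":[-0.75,-0.85,0.4],"rot":[0,0,-0.738],"fingers":1}]' 60
python3 - <<'E'
from h import *
im,d=env.read_camera('wrist'); cv2.imwrite('pics/w4.png',im); c=rim('wrist',d,(.3907,-.2401),.046)
im,d=env.read_camera('top'); cv2.imwrite('pics/top3.png',im); rim('top',d,(.535,-.018),.051);rim('top',d,(.3907,-.2401),.046)
im,d=env.read_camera('scene');rim('scene',d,(.535,-.018),.051);
for g in [(.591,.327),(.394,.27),(.605,-.275),(.440,-.417),(.390,-.24)]: rim('scene',d,g,.046)
if c: go([*c,.04],145)
go([.5355,-.018,.16],145)
E
```

```text
clock: 8.05
tcp_pos: [0.4731, -0.1341, 0.283]
orientation: [0.0, 0.639, 0.769, 0.0]
wrist_force: [0.4, -0.1, -0.8]
finger_gap: 0.0858
grip_force: 0.0
clock: 8.75
tcp_pos: [0.391, -0.2409, 0.2358]
orientation: [0.001, 0.3, 0.954, -0.0]
wrist_force: [0.0, -0.4, 1.2]
finger_gap: 0.0856
grip_force: 0.0
wrist rim 390.6 -240.5 r 32.0 z 47.0 981
top rim 531.7 -16.4 r 32.0 z 51.9 117
top rim 390.8 -239.9 r 32.2 z 46.9 135
scene (0.535, -0.018) none
scene rim 593.9 326.6 r 35.1 z 46.9 118
scene rim 396.2 270.2 r 36.4 z 48.5 98
scene rim 607.1 -274.7 r 35.4 z 47.1 136
scene rim 442.4 -414.9 r 35.4 z 46.4 125
scene rim 392.5 -238.5 r 35.4 z 47.2 118
travel [0.    0.002 1.628] rot [-0.     0.001 -0.001] | at [ 0.3903 -0.2405  0.2353] t 8.9
travel [0.075 2.213 0.627] rot [-0.     0.001 -0.001] | at [ 0.3903 -0.2405  0.2353] t 8.9
```

View pics/w4.png

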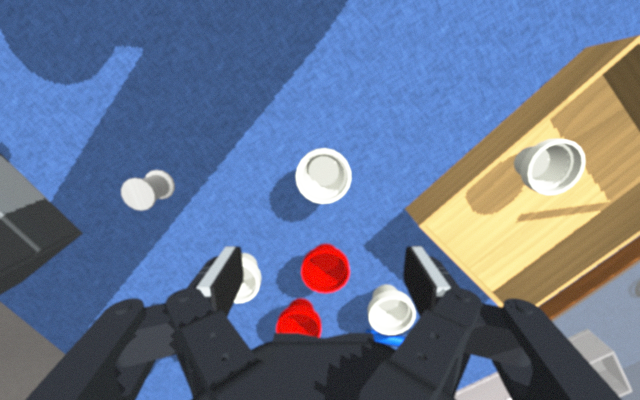

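The picture shows the first white cup at (323,175), centred under the tool. The red cups at (325,268) and (299,320) stay clear of the fingers, and the base cup is at (551,166).

```bash
python3 - <<'E'
from h import *
im,d=env.read_camera('wrist'); rim('wrist',d,(.534,-.017),.051)
E
python3 -m pendant '[{"travel":[0,0,0.4],"rot":[0,0,0],"fingers":1},{"travel":[0,0,0.8],"rot":[0,0,0],"fingers":1},{"travel":[0,0,0.8],"rot":[0,0,0],"fingers":1},{"travel":[0,0,0.8],"rot":[0,0,0],"fingers":1}]' 60
python3 -m pendant '[{"travel":[0,0,0.3],"rot":[0,0,0],"fingers":1},{"travel":[0,0,0.6],"rot":[0,0,0],"fingers":1},{"travel":[0,0,0.85],"rot":[0,0,0],"fingers":1},{"travel":[0,0,0.85],"rot":[0,0,0],"fingers":1},{"travel":[0,0,0.85],"rot":[0,0,0],"fingers":0},{"travel":[0,0,0.85],"rot":[0,0,0],"fingers":0},{"travel":[0,0,0.85],"rot":[0,0,0],"fingers":0},{"travel":[0,0,0.85],"rot":[0,0,0],"fingers":0},{"travel":[0,0,0.85],"rot":[0,0,0],"fingers":0}]' 60
python3 -m pendant '[{"travel":[0,0,-0.3],"rot":[0,0,0],"fingers":0},{"travel":[0,0,-0.7],"rot":[0,0,0],"fingers":0},{"travel":[0,0,-0.7],"rot":[0,0,0],"fingers":0},{"travel":[0,0,-0.7],"rot":[0,0,0],"fingers":0}]' 60
python3 - <<'E'
from h import *
im,d=env.read_camera('wrist'); cv2.imwrite('pics/w5.png',im); np.save('w5.npy',d); s=env.get_state(); print(s['grip_force'],s['wrist_force'])
p=cloud(cam('wrist'),d).reshape(-1,3); q=p[np.hypot(*(p[:,:2]-s['tcp_pos'][:2]).T)<.03]; print('z near tcp',np.nanpercentile(q[:,2],[5,50,95]))
rim('wrist',d,(.534,-.017),.051); go([.533,-.017,.16],145)
E
```

```text
wrist rim 531.9 -17.9 r 33.1 z 51.7 1501
clock: 9.35
tcp_pos: [0.389, -0.2401, 0.139]
orientation: [-0.001, 0.301, 0.954, 0.0]
wrist_force: [-0.1, -0.2, 1.0]
finger_gap: 0.0853
grip_force: 0.0
clock: 10.25
tcp_pos: [0.3912, -0.2423, 0.04]
orientation: [0.003, 0.301, 0.954, -0.001]
wrist_force: [-0.4, 1.0, 7.4]
finger_gap: 0.0614
grip_force: 65.5
clock: 10.65
tcp_pos: [0.3909, -0.2421, 0.124]
orientation: [0.003, 0.301, 0.954, -0.001]
wrist_force: [0.2, 0.1, -0.7]
finger_gap: 0.0612
grip_force: 66.5
66.4861099049449 [-0.33640691 -0.22368189 -0.79590681]
z near tcp [-0.00068275  0.17908954  0.20224917]
wrist rim 523.3 -33.1 r 25.8 z 49.9 935
travel [ 0.095  2.214 -0.315] rot [-0.     0.003 -0.001] | at [ 0.3899 -0.2412  0.1223] t 10.7
```

View pics/w5.png

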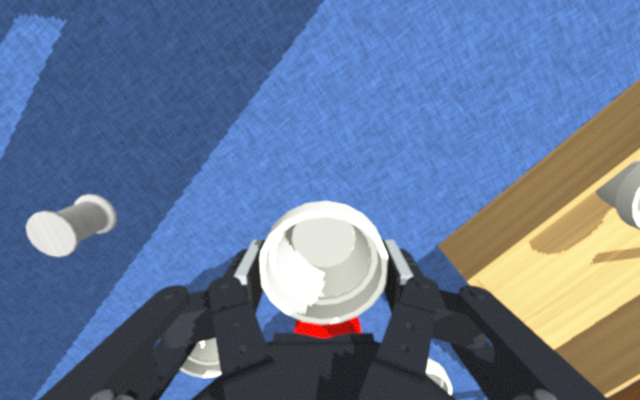

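The cup is held between the pads, centred at (325,262), and its band is gripped straight.

```bash
cat >> h.py <<'E'
def held(n,d,im,zr):
    "centre of held cup's rim at height zr (white pixels)"
    p=cloud(cam(n),d).reshape(-1,3); hsv=cv2.cvtColor(im,cv2.COLOR_BGR2HSV).reshape(-1,3); t=env.get_state()['tcp_pos']
    q=p[(np.hypot(*(p[:,:2]-t[:2]).T)<.043)&(abs(p[:,2]-zr)<.006)&(hsv[:,1]<45)&(hsv[:,2]>150)]
    (x,y),r=cv2.minEnclosingCircle((q[:,:2]*1000).astype(np.float32)); print('held',n,round(x,1),round(y,1),'r',round(r,1),'z90',np.percentile(q[:,2],90).round(4),'tcp',t.round(4),len(q))
E
python3 -m pendant '[{"travel":[0,0.2,-0.3],"rot":[0,0,0],"fingers":0},{"travel":[0.05,0.6,-0.3],"rot":[0,0,0],"fingers":0},{"travel":[0.05,1,-0.3],"rot":[0,0,0],"fingers":0},{"travel":[0.05,1,-0.3],"rot":[0,0,0],"fingers":0},{"travel":[0.05,1,-0.3],"rot":[0,0,0],"fingers":0}]' 60
python3 -m pendant '[{"travel":[0,0.3,0],"rot":[0,0,0],"fingers":0},{"travel":[0.05,0.6,0],"rot":[0,0,0],"fingers":0},{"travel":[0.05,1,0],"rot":[0,0,0],"fingers":0},{"travel":[0.05,1,0],"rot":[0,0,0],"fingers":0},{"travel":[0.05,1,0],"rot":[0,0,0],"fingers":0}]' 60
python3 - <<'E'
from h import *
im,d=env.read_camera('wrist'); held('wrist',d,im,env.get_state()['tcp_pos'][2]+.006); print(env.get_state()['grip_force'],env.get_state()['finger_gap'])
im,d=env.read_camera('top'); cv2.imwrite('pics/top4.png',im); rim('top',d,(.532,-.017),.051)
go([.532,-.0175,.125],145)
E
```

```text
clock: 11.2
tcp_pos: [0.4527, -0.1375, 0.1557]
orientation: [-0.001, 0.3, 0.954, -0.0]
wrist_force: [-0.3, -0.2, -1.7]
finger_gap: 0.0611
grip_force: 66.7
clock: 11.7
tcp_pos: [0.5165, -0.0374, 0.1558]
orientation: [-0.001, 0.301, 0.954, -0.0]
wrist_force: [-0.0, -0.8, -1.9]
finger_gap: 0.0612
grip_force: 66.8
held wrist 510.8 -34.4 r 39.4 z90 0.163 tcp [ 0.5161 -0.0381  0.1558] 3717
66.77260681986809 0.061417822153698044
top (0.532, -0.017) none
travel [-0.009  0.22   0.258] rot [-0.001 -0.001 -0.003] | at [ 0.516  -0.0384  0.156 ] t 11.8
```

```bash
cat >> h.py <<'E'
def heldrel(uv,up):
    "pixel of held rim centre (wrist) -> tool xy (m) of it, rim 'up' m above the TCP"
    m=env.camera_model('wrist'); c=list(cam('wrist')); c[4]=np.array(m['T_tool_cam']); r=rays(c,[uv])[0]@c[4][:3,:3].T; o=c[4][:3,3]; return o+r*((-up-o[2])/r[2])
E
python3 - <<'E'
from h import *
im=cv2.imread('pics/w5.png'); hsv=cv2.cvtColor(im,cv2.COLOR_BGR2HSV)
m=((hsv[...,1]<60)&(hsv[...,2]>120)).astype(np.uint8); m[:,:250]=0; m[:,395:]=0; m[:195]=0; m[325:]=0
nl,l,st,ce=cv2.connectedComponentsWithStats(m); b=1+np.argmax(st[1:,4]); print(st[b])
print(heldrel((324,261.5),.006),heldrel((324,261.5),.012))
E
```

```text
[  259   201   130   123 12600]
[ 0.00630163  0.00025878 -0.006     ] [ 0.00987278  0.00023517 -0.012     ]
```

```bash
python3 -m pendant '[{"travel":[0,0.22,0],"rot":[0,0,0],"fingers":0},{"travel":[-0.009,0.22,0.2],"rot":[0,0,0],"fingers":0},{"travel":[-0.009,0.22,0.258],"rot":[0,0,0],"fingers":0},{"travel":[-0.009,0.22,0.258],"rot":[0,0,0],"fingers":0},{"travel":[-0.009,0.22,0.258],"rot":[0,0,0],"fingers":0}]' 60
python3 - <<'E'
from h import *
go([.532,-.0175,.062],145)
im,d=env.read_camera('wrist'); cv2.imwrite('pics/w6.png',im)
E
```

```text
clock: 12.3
tcp_pos: [0.5325, -0.0172, 0.1259]
orientation: [-0.0, 0.302, 0.953, -0.0]
wrist_force: [-0.1, -0.1, -0.9]
finger_gap: 0.0613
grip_force: 66.7
travel [ 0.002 -0.005  0.533] rot [-0.    -0.001 -0.002] | at [ 0.5325 -0.0172  0.1259] t 12.3
```

View pics/w6.png

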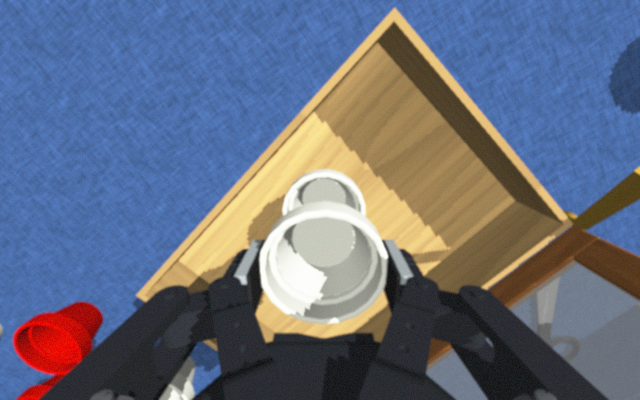

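The held cup, centre (324,262), lines up with the base cup, whose rim spans 283–366 (centre 324.5). I lower it.

```bash
python3 -m pendant '[{"travel":[0,-0.005,0.15],"rot":[0,0,0],"fingers":0},{"travel":[0,-0.005,0.3],"rot":[0,0,0],"fingers":0},{"travel":[0,-0.005,0.4],"rot":[0,0,0],"fingers":0},{"travel":[0,-0.005,0.47],"rot":[0,0,0],"fingers":0},{"travel":[0,-0.005,0.53],"rot":[0,0,0],"fingers":0},{"travel":[0,-0.005,0.53],"rot":[0,0,0],"fingers":0}]' 60
python3 - <<'E'
from h import *
s=env.get_state();print(s['tcp_pos'],s['wrist_force'],s['ft_torque'])
E
```

```text
clock: 12.95
tcp_pos: [0.5333, -0.017, 0.0643]
orientation: [0.001, 0.301, 0.954, -0.0]
wrist_force: [-5.7, 0.6, 14.2]
finger_gap: 0.0611
grip_force: 75.5
[ 0.53330088 -0.01700567  0.06425311] [-5.69705777  0.55132679 14.16375153] [-0.05938169  1.25137314 -0.04580422]
```

```bash
python3 -m pendant '[{"travel":[0.012,-0.008,-0.03],"rot":[0,0,0],"fingers":0},{"travel":[0.012,-0.008,0],"rot":[0,0,0],"fingers":0},{"travel":[0.012,-0.008,0],"rot":[0,0,0],"fingers":0}]' 60
python3 - <<'E'
from h import *
s=env.get_state();print(s['tcp_pos'],s['wrist_force'],s['ft_torque'])
E
```

```text
clock: 13.25
tcp_pos: [0.5325, -0.0169, 0.0642]
orientation: [0.002, 0.301, 0.954, 0.0]
wrist_force: [-4.0, 1.0, 15.9]
finger_gap: 0.0609
grip_force: 76.6
[ 0.53246685 -0.01688522  0.06418783] [-3.98182676  0.9799685  15.85547913] [0.15230161 0.66702523 0.00968754]
```

```bash
python3 -m pendant '[{"travel":[0,0,-0.02],"rot":[0,0,0],"fingers":0},{"travel":[0,0,-0.02],"rot":[0,0,0],"fingers":0.75},{"travel":[0,0,-0.02],"rot":[0,0,0],"fingers":0.75},{"travel":[0,0,-0.02],"rot":[0,0,0],"fingers":0.75},{"travel":[0,0,-0.3],"rot":[0,0,0],"fingers":0.8},{"travel":[0,0,-0.7],"rot":[0,0,0],"fingers":0.8},{"travel":[0,0,-0.95],"rot":[0,0,0],"fingers":0.8},{"travel":[0,0,-0.95],"rot":[0,0,0],"fingers":0.8}]' 60
python3 -m pendant '[{"travel":[-0.3,-0.3,-0.3],"rot":[0,0,0],"fingers":1},{"travel":[-0.6,-0.6,-0.5],"rot":[0,0,0],"fingers":1},{"travel":[-0.6,-0.6,-0.5],"rot":[0,0,0],"fingers":1},{"travel":[-0.6,-0.6,-0.5],"rot":[0,0,0],"fingers":1}]' 60
python3 - <<'E'
from h import *
im,d=env.read_camera('wrist'); cv2.imwrite('pics/w7.png',im)
rim('wrist',d,(.532,-.017),.064); rim('wrist',d,(.532,-.017),.07); rim('wrist',d,(.532,-.017),.055)
P=cloud(cam('wrist'),d).reshape(-1,3); q=P[np.hypot(*(P[:,:2]-[.532,-.017]).T)<.036]; print(np.histogram(q[:,2],bins=np.arange(0,.09,.005)))
im,d=env.read_camera('top');rim('top',d,(.532,-.017),.064)
for g in [(.591,.327),(.394,.27),(.605,-.275),(.440,-.417)]: rim('top',d,g,.046)
E
```

```text
clock: 14.05
tcp_pos: [0.534, -0.0171, 0.1807]
orientation: [0.004, 0.301, 0.954, 0.0]
wrist_force: [0.5, -1.0, -0.2]
finger_gap: 0.0768
grip_force: 0.0
clock: 14.45
tcp_pos: [0.5496, -0.1195, 0.2363]
orientation: [0.001, 0.303, 0.953, -0.0]
wrist_force: [-0.0, 0.3, -0.2]
finger_gap: 0.0854
grip_force: 0.0
wrist rim 530.7 -15.3 r 31.9 z 65.3 1374
wrist rim 530.7 -15.3 r 31.9 z 65.5 810
wrist rim 529.9 -16.5 r 31.5 z 59.0 1180
(array([300, 201,   0,   0,   0, 896, 203, 195, 227, 254, 601, 145, 536,
       219,   0,   0,   0]), array([0.   , 0.005, 0.01 , 0.015, 0.02 , 0.025, 0.03 , 0.035, 0.04 ,
       0.045, 0.05 , 0.055, 0.06 , 0.065, 0.07 , 0.075, 0.08 , 0.085]))
top rim 531.8 -16.3 r 31.9 z 65.9 133
top rim 590.5 326.4 r 32.3 z 46.5 130
top rim 394.0 270.2 r 32.0 z 46.7 132
top (0.605, -0.275) none
top rim 439.1 -418.1 r 33.1 z 46.6 143
```

View pics/w7.png

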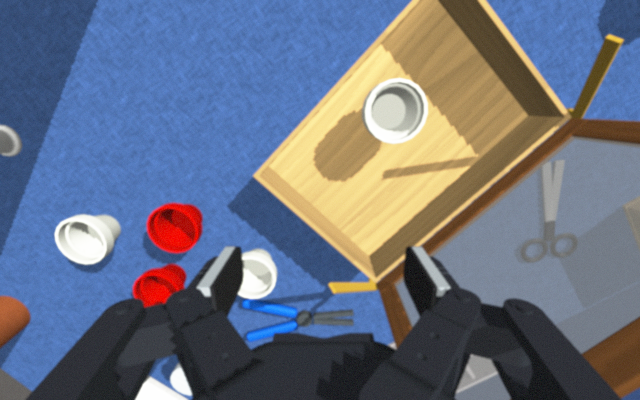

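The first cup is nested: its rim reads 65 mm, as it should when seated, and it shows centred at (396,110). Next is the white cup by the pliers at (255,275).

Run:
```python
from h import *
go([.6048,-.2749,.17],145)
```

```text
travel [-1.146 -0.806  0.537] rot [-0.    -0.002 -0.002] | at [ 0.548  -0.1168  0.2347] t 14.55
```

```bash
python3 -m pendant '[{"travel":[-0.4,-0.25,0],"rot":[0,0,0],"fingers":1},{"travel":[-0.8,-0.55,0.1],"rot":[0,0,0],"fingers":1},{"travel":[-0.95,-0.8,0.2],"rot":[0,0,0],"fingers":1},{"travel":[-0.95,-0.8,0.3],"rot":[0,0,0],"fingers":1},{"travel":[-0.95,-0.8,0.3],"rot":[0,0,0],"fingers":1}]' 60
python3 - <<'E'
from h import *
im,d=env.read_camera('wrist'); c=rim('wrist',d,(.6048,-.2749),.046); go([*(c or (.605,-.275)),.036],145)
im,d=env.read_camera('top'); rim('top',d,(.6048,-.2749),.046);rim('top',d,(.532,-.017),.065)
E
```

```text
clock: 15.05
tcp_pos: [0.585, -0.2599, 0.1959]
orientation: [-0.004, 0.302, 0.953, 0.001]
wrist_force: [0.5, 0.9, -0.4]
finger_gap: 0.0855
grip_force: 0.0
wrist rim 606.3 -274.3 r 31.9 z 48.8 1322
travel [-0.223 -0.004  1.345] rot [ 0.    -0.005 -0.   ] | at [ 0.5855 -0.2591  0.1976] t 15.1
top rim 606.6 -272.4 r 32.1 z 46.9 70
top rim 532.0 -16.1 r 31.7 z 66.3 120
```

```bash
python3 -m pendant '[{"travel":[-0.22,-0.008,0],"rot":[0,0,0],"fingers":1},{"travel":[-0.22,-0.008,0.25],"rot":[0,0,0],"fingers":1},{"travel":[-0.22,-0.008,0.6],"rot":[0,0,0],"fingers":1},{"travel":[-0.22,-0.008,0.6],"rot":[0,0,0],"fingers":1},{"travel":[-0.22,-0.008,0.6],"rot":[0,0,0],"fingers":1}]' 60
python3 - <<'E'
from h import *
go([.6055,-.2748,.037],145)
E
```

```text
clock: 15.65
tcp_pos: [0.6076, -0.2749, 0.1288]
orientation: [-0.001, 0.3, 0.954, 0.0]
wrist_force: [0.7, 0.2, 0.6]
finger_gap: 0.0856
grip_force: 0.0
travel [ 0.014 -0.009  0.765] rot [-0.    -0.002  0.001] | at [ 0.6076 -0.2749  0.1288] t 15.65
```

```bash
python3 -m pendant '[{"travel":[0.01,-0.007,0.3],"rot":[0,0,0],"fingers":1},{"travel":[0.01,-0.007,0.55],"rot":[0,0,0],"fingers":1},{"travel":[0.01,-0.007,0.765],"rot":[0,0,0],"fingers":1},{"travel":[0.01,-0.007,0.765],"rot":[0,0,0],"fingers":1},{"travel":[0.01,-0.007,0.765],"rot":[0,0,0],"fingers":0},{"travel":[0.01,-0.007,0.765],"rot":[0,0,0],"fingers":0},{"travel":[0.01,-0.007,0.765],"rot":[0,0,0],"fingers":0},{"travel":[0.01,-0.007,0.765],"rot":[0,0,0],"fingers":0},{"travel":[0.01,-0.007,0.765],"rot":[0,0,0],"fingers":0}]' 60
python3 -m pendant '[{"travel":[0,0,-0.3],"rot":[0,0,0],"fingers":0},{"travel":[0,0,-0.7],"rot":[0,0,0],"fingers":0},{"travel":[0,0,-0.8],"rot":[0,0,0],"fingers":0},{"travel":[0,0,-0.8],"rot":[0,0,0],"fingers":0}]' 60
python3 -m pendant '[{"travel":[0.3,0.25,-0.2],"rot":[0,0,0],"fingers":0},{"travel":[0.55,0.45,-0.2],"rot":[0,0,0],"fingers":0},{"travel":[0.85,0.7,-0.2],"rot":[0,0,0],"fingers":0},{"travel":[0.85,0.7,-0.2],"rot":[0,0,0],"fingers":0},{"travel":[0.85,0.7,-0.2],"rot":[0,0,0],"fingers":0}]' 60
python3 - <<'E'
from h import *
im,d=env.read_camera('wrist'); cv2.imwrite('pics/w8.png',im); s=env.get_state(); print(s['finger_gap'],s['grip_force'])
rim('wrist',d,(.532,-.016),.065)
go([.532,-.0165,.14],145)
hsv=cv2.cvtColor(im,cv2.COLOR_BGR2HSV); m=((hsv[...,1]<60)&(hsv[...,2]>120)).astype(np.uint8); m[:,:250]=0; m[:,395:]=0; m[:195]=0; m[325:]=0
nl,l,st,ce=cv2.connectedComponentsWithStats(m); b=1+np.argmax(st[1:,4]); print(st[b])
E
```

```text
clock: 16.55
tcp_pos: [0.6089, -0.2781, 0.0404]
orientation: [0.003, 0.301, 0.954, -0.001]
wrist_force: [0.4, 0.1, 6.5]
finger_gap: 0.0614
grip_force: 65.3
clock: 16.95
tcp_pos: [0.6088, -0.2783, 0.1373]
orientation: [0.004, 0.301, 0.954, -0.001]
wrist_force: [-0.0, -1.1, -1.6]
finger_gap: 0.0611
grip_force: 65.4
clock: 17.45
tcp_pos: [0.5704, -0.1482, 0.1554]
orientation: [-0.001, 0.3, 0.954, -0.0]
wrist_force: [-0.4, -1.1, -0.9]
finger_gap: 0.0614
grip_force: 65.5
0.06107766821850807 65.45689215883613
wrist rim 533.2 -18.3 r 32.4 z 66.1 3327
travel [0.901 0.721 0.13 ] rot [-0.001 -0.001 -0.   ] | at [ 0.571  -0.1494  0.1555] t 17.5
[  259   196   136   129 12748]
```

```bash
cat >> h.py <<'E'
def heldpx(im):
    "top row and column extent of the held cup in the wrist picture, along the mid column/row"
    hsv=cv2.cvtColor(im,cv2.COLOR_BGR2HSV); w=(hsv[...,1]<60)&(hsv[...,2]>120)
    for col in (315,324,333):
        r=262
        while w[r,col] or w[r-1,col] or w[r-2,col]: r-=1
        b=262
        while w[b,col] or w[b+1,col] or w[b+2,col]: b+=1
        print('col',col,'rows',r,b,end='; ')
    print()
E
python3 - <<'E'
from h import *
for f in('w5','w6','w8'): print(f); heldpx(cv2.imread(f'pics/{f}.png'))
im=cv2.imread('pics/w8.png'); cv2.imwrite('pics/c3.png',im[120:380,180:480])
E
```

```text
w5
col 315 rows 201 323; col 324 rows 200 324; col 333 rows 201 324; 
w6
col 315 rows 169 323; col 324 rows 168 324; col 333 rows 169 324; 
w8
col 315 rows 196 320; col 324 rows 195 320; col 333 rows 196 319;
```

View pics/c3.png

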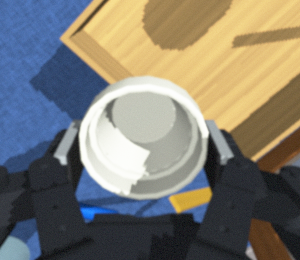

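The crop shows the cup held level, about 4 mm off the tool centre along tool x. I will correct for that in the placing.

```bash
python3 -m pendant '[{"travel":[0.3,0.25,0],"rot":[0,0,0],"fingers":0},{"travel":[0.55,0.45,0],"rot":[0,0,0],"fingers":0},{"travel":[0.872,0.722,0.1],"rot":[0,0,0],"fingers":0},{"travel":[0.872,0.722,0.2],"rot":[0,0,0],"fingers":0},{"travel":[0.872,0.722,0.2],"rot":[0,0,0],"fingers":0},{"travel":[0.872,0.722,0.2],"rot":[0,0,0],"fingers":0}]' 60
python3 - <<'E'
from h import *
go([.5348,-.0183,.079],145)
E
```

```text
clock: 18.1
tcp_pos: [0.5359, -0.0199, 0.132]
orientation: [-0.0, 0.302, 0.953, -0.0]
wrist_force: [-0.3, -0.3, -0.5]
finger_gap: 0.0611
grip_force: 65.5
travel [0.015 0.006 0.442] rot [-0.001  0.    -0.002] | at [ 0.5359 -0.0199  0.132 ] t 18.1
```

```bash
python3 -m pendant '[{"travel":[0.01,0.004,0.15],"rot":[0,0,0],"fingers":0},{"travel":[0.01,0.004,0.28],"rot":[0,0,0],"fingers":0},{"travel":[0.01,0.004,0.36],"rot":[0,0,0],"fingers":0},{"travel":[0.01,0.004,0.42],"rot":[0,0,0],"fingers":0},{"travel":[0.01,0.004,0.44],"rot":[0,0,0],"fingers":0},{"travel":[0.01,0.004,0.44],"rot":[0,0,0],"fingers":0}]' 60
python3 - <<'E'
from h import *
s=env.get_state();print(s['tcp_pos'],s['wrist_force'],s['ft_torque'])
E
```

```text
clock: 18.7
tcp_pos: [0.5348, -0.0179, 0.0795]
orientation: [0.0, 0.301, 0.953, -0.0]
wrist_force: [-0.1, -0.0, -1.0]
finger_gap: 0.0614
grip_force: 65.5
[ 0.53478823 -0.01794973  0.07954808] [-0.14284235 -0.04125914 -0.95706433] [-0.0158163   0.00012162 -0.01889487]
```

```bash
python3 -m pendant '[{"travel":[0,0,0.02],"rot":[0,0,0],"fingers":0},{"travel":[0,0,0.035],"rot":[0,0,0],"fingers":0},{"travel":[0,0,0.035],"rot":[0,0,0],"fingers":0}]' 60
python3 -m pendant '[{"travel":[0,0,0],"rot":[0,0,0],"fingers":0.7},{"travel":[0,0,0],"rot":[0,0,0],"fingers":0.75},{"travel":[0,0,0],"rot":[0,0,0],"fingers":0.75},{"travel":[0,0,-0.3],"rot":[0,0,0],"fingers":0.8},{"travel":[0,0,-0.7],"rot":[0,0,0],"fingers":0.8},{"travel":[0,0,-0.95],"rot":[0,0,0],"fingers":0.8},{"travel":[0,0,-0.95],"rot":[0,0,0],"fingers":0.8}]' 60
python3 -m pendant '[{"travel":[-0.3,-0.3,-0.1],"rot":[0,0,0],"fingers":1},{"travel":[-0.6,-0.6,-0.1],"rot":[0,0,0],"fingers":1},{"travel":[-0.6,-0.8,-0.1],"rot":[0,0,0],"fingers":1},{"travel":[-0.6,-0.8,-0.1],"rot":[0,0,0],"fingers":1}]' 60
python3 - <<'E'
from h import *
im,d=env.read_camera('wrist'); rim('wrist',d,(.532,-.016),.079)
im,d=env.read_camera('top');rim('top',d,(.532,-.016),.079)
for g in [(.591,.327),(.394,.27),(.440,-.417)]: rim('top',d,g,.046)
go([.4402,-.4175,.16],145)
E
```

```text
clock: 19.0
tcp_pos: [0.5356, -0.0188, 0.0779]
orientation: [0.002, 0.301, 0.954, -0.001]
wrist_force: [-3.2, -1.9, 13.0]
finger_gap: 0.061
grip_force: 72.1
clock: 19.7
tcp_pos: [0.5375, -0.0178, 0.1942]
orientation: [0.004, 0.301, 0.954, 0.001]
wrist_force: [-0.3, 0.3, 0.4]
finger_gap: 0.0767
grip_force: 0.0
clock: 20.1
tcp_pos: [0.5372, -0.1401, 0.1999]
orientation: [-0.001, 0.303, 0.953, -0.0]
wrist_force: [-0.3, 0.9, -0.7]
finger_gap: 0.0853
grip_force: 0.0
wrist rim 532.6 -14.8 r 32.5 z 80.1 2210
top rim 532.1 -16.1 r 32.3 z 79.9 122
top rim 590.6 325.6 r 32.2 z 46.3 123
top rim 394.0 270.3 r 32.4 z 46.8 130
top rim 439.7 -417.7 r 32.9 z 46.6 144
travel [-0.679 -2.375  0.334] rot [-0.    -0.002 -0.002] | at [ 0.5377 -0.1375  0.2002] t 20.2
```

```bash
python3 -m pendant '[{"travel":[-0.1,-0.4,0],"rot":[0,0,0],"fingers":1},{"travel":[-0.2,-0.8,0],"rot":[0,0,0],"fingers":1},{"travel":[-0.226,-0.98,0],"rot":[0,0,0],"fingers":1},{"travel":[-0.226,-0.98,0],"rot":[0,0,0],"fingers":1}]' 60
python3 -m pendant '[{"travel":[-0.1,-0.4,0],"rot":[0,0,0],"fingers":1},{"travel":[-0.2,-0.8,0.1],"rot":[0,0,0],"fingers":1},{"travel":[-0.226,-0.98,0.1],"rot":[0,0,0],"fingers":1},{"travel":[-0.226,-0.98,0.1],"rot":[0,0,0],"fingers":1},{"travel":[-0.226,-0.98,0.1],"rot":[0,0,0],"fingers":1}]' 60
python3 - <<'E'
from h import *
im,d=env.read_camera('wrist'); c=rim('wrist',d,(.4398,-.4176),.046); go([*(c or (.4398,-.4176)),.037],145)
im,d=env.read_camera('top'); rim('top',d,(.4398,-.4176),.046)
E
```

```text
clock: 20.6
tcp_pos: [0.4923, -0.2504, 0.2007]
orientation: [-0.0, 0.302, 0.953, -0.0]
wrist_force: [-0.1, 0.1, 0.3]
finger_gap: 0.0855
grip_force: 0.0
clock: 21.1
tcp_pos: [0.4483, -0.3597, 0.1889]
orientation: [-0.0, 0.301, 0.954, 0.001]
wrist_force: [0.7, -0.2, -0.5]
finger_gap: 0.0854
grip_force: 0.0
wrist rim 441.5 -417.5 r 32.4 z 47.3 1364
travel [-0.23  -0.433  1.268] rot [ 0.001 -0.001  0.001] | at [ 0.4486 -0.3593  0.1892] t 21.15
top rim 439.0 -417.1 r 32.2 z 47.0 123
```

```bash
python3 -m pendant '[{"travel":[-0.1,-0.2,0],"rot":[0,0,0],"fingers":1},{"travel":[-0.225,-0.437,0.2],"rot":[0,0,0],"fingers":1},{"travel":[-0.225,-0.437,0.5],"rot":[0,0,0],"fingers":1},{"travel":[-0.225,-0.437,0.5],"rot":[0,0,0],"fingers":1},{"travel":[-0.225,-0.437,0.5],"rot":[0,0,0],"fingers":1}]' 60
python3 - <<'E'
from h import *
go([.4403,-.4174,.037],145)
im,d=env.read_camera('wrist'); rim('wrist',d,(.4398,-.4176),.046); go([.4403,-.4174,.037],145)
E
```

```text
clock: 21.7
tcp_pos: [0.44, -0.4176, 0.1292]
orientation: [-0.001, 0.3, 0.954, 0.001]
wrist_force: [-0.2, -1.3, 1.3]
finger_gap: 0.0849
grip_force: 0.0
travel [-0.003  0.002  0.769] rot [ 0.001 -0.002  0.001] | at [ 0.44   -0.4176  0.1292] t 21.7
wrist rim 441.4 -418.8 r 32.1 z 48.3 2280
travel [0.007 0.006 0.779] rot [0.    0.    0.001] | at [ 0.4406 -0.4184  0.1305] t 21.75
```

```bash
python3 -m pendant '[{"travel":[0.005,0.004,0.3],"rot":[0,0,0],"fingers":1},{"travel":[0.005,0.004,0.55],"rot":[0,0,0],"fingers":1},{"travel":[0.005,0.004,0.77],"rot":[0,0,0],"fingers":1},{"travel":[0.005,0.004,0.77],"rot":[0,0,0],"fingers":1},{"travel":[0.005,0.004,0.77],"rot":[0,0,0],"fingers":0},{"travel":[0.005,0.004,0.77],"rot":[0,0,0],"fingers":0},{"travel":[0.005,0.004,0.77],"rot":[0,0,0],"fingers":0},{"travel":[0.005,0.004,0.77],"rot":[0,0,0],"fingers":0},{"travel":[0.005,0.004,0.77],"rot":[0,0,0],"fingers":0}]' 60
python3 -m pendant '[{"travel":[0,0,-0.3],"rot":[0,0,0],"fingers":0},{"travel":[0,0,-0.7],"rot":[0,0,0],"fingers":0},{"travel":[0,0,-0.95],"rot":[0,0,0],"fingers":0},{"travel":[0,0,-0.95],"rot":[0,0,0],"fingers":0}]' 60
python3 -m pendant '[{"travel":[0.1,0.25,-0.2],"rot":[0,0,0],"fingers":0},{"travel":[0.25,0.6,-0.2],"rot":[0,0,0],"fingers":0},{"travel":[0.35,0.85,-0.2],"rot":[0,0,0],"fingers":0},{"travel":[0.35,0.85,-0.2],"rot":[0,0,0],"fingers":0},{"travel":[0.35,0.85,-0.2],"rot":[0,0,0],"fingers":0}]' 60
python3 - <<'E'
from h import *
im,d=env.read_camera('wrist'); cv2.imwrite('pics/w9.png',im); heldpx(im); s=env.get_state(); print(s['finger_gap'],s['grip_force'])
go([.532,-.016,.17],145)
E
```

```text
clock: 22.65
tcp_pos: [0.4412, -0.4204, 0.0403]
orientation: [0.003, 0.301, 0.954, -0.001]
wrist_force: [-0.1, -0.0, 6.9]
finger_gap: 0.0612
grip_force: 65.9
clock: 23.05
tcp_pos: [0.4419, -0.4217, 0.1581]
orientation: [0.005, 0.301, 0.954, -0.003]
wrist_force: [0.6, -0.1, -0.6]
finger_gap: 0.0609
grip_force: 66.0
clock: 23.55
tcp_pos: [0.4639, -0.3106, 0.1753]
orientation: [0.0, 0.3, 0.954, -0.0]
wrist_force: [0.2, -0.3, -0.8]
finger_gap: 0.0608
grip_force: 66.1
col 315 rows 201 323; col 324 rows 199 324; col 333 rows 201 323; 
0.06105708863370404 66.12175600603223
travel [0.948 2.343 0.041] rot [-0.001  0.001 -0.   ] | at [ 0.4638 -0.3115  0.1751] t 23.6
```

```bash
python3 -m pendant '[{"travel":[0.12,0.3,0],"rot":[0,0,0],"fingers":0},{"travel":[0.22,0.55,0],"rot":[0,0,0],"fingers":0},{"travel":[0.36,0.9,0],"rot":[0,0,0],"fingers":0},{"travel":[0.36,0.9,0],"rot":[0,0,0],"fingers":0},{"travel":[0.36,0.9,0],"rot":[0,0,0],"fingers":0}]' 60
python3 -m pendant '[{"travel":[0.12,0.3,0],"rot":[0,0,0],"fingers":0},{"travel":[0.22,0.55,0],"rot":[0,0,0],"fingers":0},{"travel":[0.36,0.9,0],"rot":[0,0,0],"fingers":0},{"travel":[0.36,0.9,0],"rot":[0,0,0],"fingers":0},{"travel":[0.36,0.9,0],"rot":[0,0,0],"fingers":0}]' 60
python3 - <<'E'
from h import *
s=env.get_state(); print(s['finger_gap'],s['grip_force']); im,d=env.read_camera('wrist'); rim('wrist',d,(.532,-.016),.079)
go([.5331,-.0167,.145],145)
E
```

```text
clock: 24.1
tcp_pos: [0.4906, -0.1984, 0.1749]
orientation: [0.0, 0.301, 0.954, -0.0]
wrist_force: [0.5, -0.4, -1.8]
finger_gap: 0.0612
grip_force: 66.2
clock: 24.6
tcp_pos: [0.5174, -0.0857, 0.1749]
orientation: [0.0, 0.301, 0.954, -0.0]
wrist_force: [-0.8, -0.3, -1.2]
finger_gap: 0.0614
grip_force: 66.3
0.061383550314880145 66.28891741856933
wrist rim 532.6 -16.4 r 32.0 z 80.0 2174
travel [0.226 0.551 0.248] rot [-0.001  0.001 -0.002] | at [ 0.5173 -0.0864  0.1748] t 24.65
```

```bash
python3 -m pendant '[{"travel":[0.1,0.25,0],"rot":[0,0,0],"fingers":0},{"travel":[0.226,0.552,0.1],"rot":[0,0,0],"fingers":0},{"travel":[0.226,0.552,0.25],"rot":[0,0,0],"fingers":0},{"travel":[0.226,0.552,0.25],"rot":[0,0,0],"fingers":0},{"travel":[0.226,0.552,0.25],"rot":[0,0,0],"fingers":0}]' 60
python3 - <<'E'
from h import *
env.read_camera('wrist'); go([.5331,-.0167,.0935],145)
E
```

```text
clock: 25.15
tcp_pos: [0.5326, -0.0167, 0.1448]
orientation: [-0.0, 0.302, 0.953, -0.0]
wrist_force: [0.0, -0.6, -1.0]
finger_gap: 0.0615
grip_force: 66.2
travel [0.    0.    0.432] rot [-0.     0.    -0.003] | at [ 0.5331 -0.0167  0.1454] t 25.2
```

```bash
python3 -m pendant '[{"travel":[0,0,0.15],"rot":[0,0,0],"fingers":0},{"travel":[0,0,0.28],"rot":[0,0,0],"fingers":0},{"travel":[0,0,0.36],"rot":[0,0,0],"fingers":0},{"travel":[0,0,0.41],"rot":[0,0,0],"fingers":0},{"travel":[0,0,0.44],"rot":[0,0,0],"fingers":0},{"travel":[0,0,0.45],"rot":[0,0,0],"fingers":0},{"travel":[0,0,0.45],"rot":[0,0,0],"fingers":0}]' 60
python3 - <<'E'
from h import *
s=env.get_state();print(s['tcp_pos'],s['wrist_force'],s['ft_torque'])
E
```

```text
clock: 25.9
tcp_pos: [0.5333, -0.0158, 0.0924]
orientation: [0.001, 0.301, 0.953, -0.001]
wrist_force: [-2.6, -0.6, 5.1]
finger_gap: 0.0616
grip_force: 69.2
[ 0.53332547 -0.01577483  0.09241419] [-2.599377   -0.64833301  5.06141785] [-0.43117365  0.61556384 -0.07834781]
```

Contact comes at the expected seat height. I release and back off.

```bash
python3 -m pendant '[{"travel":[0,0,0],"rot":[0,0,0],"fingers":0.7},{"travel":[0,0,0],"rot":[0,0,0],"fingers":0.75},{"travel":[0,0,0],"rot":[0,0,0],"fingers":0.75},{"travel":[0,0,-0.3],"rot":[0,0,0],"fingers":0.8},{"travel":[0,0,-0.7],"rot":[0,0,0],"fingers":0.8},{"travel":[0,0,-0.9],"rot":[0,0,0],"fingers":0.8},{"travel":[0,0,-0.9],"rot":[0,0,0],"fingers":0.8}]' 60
python3 -m pendant '[{"travel":[0.3,0.4,0],"rot":[0,0,0],"fingers":1},{"travel":[0.6,0.7,0],"rot":[0,0,0],"fingers":1},{"travel":[0.9,0.5,0],"rot":[0,0,0],"fingers":1},{"travel":[0.9,0.5,0],"rot":[0,0,0],"fingers":1}]' 60
python3 - <<'E'
from h import *
im,d=env.read_camera('wrist'); rim('wrist',d,(.532,-.016),.093)
im,d=env.read_camera('top');rim('top',d,(.532,-.016),.093)
for g in [(.591,.326),(.394,.27)]: rim('top',d,g,.046)
cv2.imwrite('pics/top5.png',im); print(env.get_state()['joint_pos'].round(2))
go([.5906,.3258,.16],145); go([.394,.2702,.16],145)
E
```

```text
clock: 26.6
tcp_pos: [0.5355, -0.0153, 0.2033]
orientation: [0.004, 0.301, 0.954, 0.001]
wrist_force: [1.1, 0.5, -1.1]
finger_gap: 0.0768
grip_force: 0.0
clock: 27.0
tcp_pos: [0.4715, 0.0983, 0.196]
orientation: [-0.005, 0.299, 0.954, -0.002]
wrist_force: [0.5, 0.1, -0.7]
finger_gap: 0.0855
grip_force: 0.0
wrist rim 536.3 -15.4 r 32.6 z 95.2 1787
top rim 531.8 -14.5 r 31.9 z 93.9 129
top rim 590.1 326.8 r 32.9 z 46.8 119
top rim 398.1 289.2 r 23.9 z 46.6 44
[ 0.04  0.17 -0.27  1.13 -0.    0.65]
travel [0.32  2.105 0.314] rot [-0.001 -0.001  0.001] | at [0.4774 0.0968 0.198 ] t 27.1
travel [1.397 0.786 0.317] rot [-0.001 -0.001  0.001] | at [0.4774 0.0968 0.198 ] t 27.1
```

```bash
python3 -m pendant '[{"travel":[0.07,0.4,0],"rot":[0,0,0],"fingers":1},{"travel":[0.14,0.8,0],"rot":[0,0,0],"fingers":1},{"travel":[0.16,0.95,0.1],"rot":[0,0,0],"fingers":1},{"travel":[0.16,0.95,0.1],"rot":[0,0,0],"fingers":1}]' 60
python3 -m pendant '[{"travel":[0.07,0.4,0],"rot":[0,0,0],"fingers":1},{"travel":[0.14,0.8,0],"rot":[0,0,0],"fingers":1},{"travel":[0.16,0.95,0],"rot":[0,0,0],"fingers":1},{"travel":[0.16,0.95,0],"rot":[0,0,0],"fingers":1},{"travel":[0.16,0.95,0],"rot":[0,0,0],"fingers":1}]' 60
python3 - <<'E'
from h import *
im,d=env.read_camera('wrist'); c=rim('wrist',d,(.5906,.3258),.046); go([*(c or (.5906,.326)),.037],145)
im,d=env.read_camera('top'); rim('top',d,(.5906,.3258),.046); rim('top',d,(.394,.27),.046); rim('top',d,(.398,.289),.046); rim('top',d,(.532,-.015),.093)
im2,d=env.read_camera('scene'); rim('scene',d,(.394,.27),.046); 
for n in('top','scene'):
    for o in env.outline_of(n,'cup1'): 
        print(n,round(o['conf'],2),o['xy'],plane(cam(n),[o['xy']],.04)[0].round(3))
E
```

```text
clock: 27.5
tcp_pos: [0.5301, 0.2019, 0.1849]
orientation: [-0.0, 0.3, 0.954, -0.0]
wrist_force: [0.0, 0.1, -1.2]
finger_gap: 0.0853
grip_force: 0.0
clock: 28.0
tcp_pos: [0.5785, 0.3036, 0.1864]
orientation: [-0.0, 0.302, 0.953, -0.001]
wrist_force: [-0.0, 0.7, 0.3]
finger_gap: 0.0857
grip_force: 0.0
wrist rim 591.4 326.0 r 32.1 z 47.3 1412
travel [0.019 0.22  1.247] rot [-0.001 -0.    -0.002] | at [0.5782 0.3032 0.1867] t 28.05
top rim 583.1 330.3 r 30.5 z 47.5 50
top rim 394.4 269.0 r 32.1 z 47.0 125
top rim 394.5 270.3 r 31.6 z 46.7 88
top rim 531.6 -14.6 r 31.7 z 94.2 123
scene rim 398.3 273.7 r 36.4 z 47.2 102
top 0.73 [234.2, 246.1] [0.396 0.265 0.04 ]
top 0.72 [214.6, 184.1] [0.581 0.336 0.04 ]
top 0.65 [216.0, 139.0] [0.724 0.341 0.04 ]
top 0.6 [457.4, 200.6] [ 0.546 -0.398  0.04 ]
top 0.57 [330.5, 196.4] [ 0.551 -0.016  0.04 ]
top 0.56 [428.3, 217.3] [ 0.494 -0.308  0.04 ]
scene 0.76 [405.8, 189.4] [0.59 0.32 0.04]
scene 0.65 [368.3, 160.3] [0.405 0.265 0.04 ]
scene 0.57 [209.5, 245.4] [ 0.554 -0.387  0.04 ]
scene 0.56 [228.1, 226.7] [ 0.503 -0.309  0.04 ]
scene 0.45 [311.4, 198.1] [ 0.495 -0.004  0.04 ]
```

```bash
python3 -m pendant '[{"travel":[0.019,0.22,0.1],"rot":[0,0,0],"fingers":1},{"travel":[0.019,0.22,0.3],"rot":[0,0,0],"fingers":1},{"travel":[0.019,0.22,0.5],"rot":[0,0,0],"fingers":1},{"travel":[0.019,0.22,0.5],"rot":[0,0,0],"fingers":1},{"travel":[0.019,0.22,0.5],"rot":[0,0,0],"fingers":1}]' 60
python3 - <<'E'
from h import *
im,d=env.read_camera('wrist'); c=rim('wrist',d,(.5906,.3258),.046); go([.5908,.326,.037],145)
E
```

```text
clock: 28.75
tcp_pos: [0.5913, 0.3272, 0.1271]
orientation: [-0.0, 0.301, 0.954, -0.0]
wrist_force: [0.1, -0.3, 0.2]
finger_gap: 0.0857
grip_force: 0.0
wrist rim 592.7 326.6 r 32.3 z 48.1 2311
travel [ 0.002 -0.017  0.76 ] rot [ 0.001  0.001 -0.001] | at [0.5921 0.3275 0.1282] t 28.8
```

```bash
python3 -m pendant '[{"travel":[0,-0.01,0.3],"rot":[0,0,0],"fingers":1},{"travel":[0,-0.01,0.55],"rot":[0,0,0],"fingers":1},{"travel":[0,-0.01,0.76],"rot":[0,0,0],"fingers":1},{"travel":[0,-0.01,0.76],"rot":[0,0,0],"fingers":1},{"travel":[0,-0.01,0.76],"rot":[0,0,0],"fingers":0},{"travel":[0,-0.01,0.76],"rot":[0,0,0],"fingers":0},{"travel":[0,-0.01,0.76],"rot":[0,0,0],"fingers":0},{"travel":[0,-0.01,0.76],"rot":[0,0,0],"fingers":0},{"travel":[0,-0.01,0.76],"rot":[0,0,0],"fingers":0}]' 60
python3 -m pendant '[{"travel":[0,0,-0.3],"rot":[0,0,0],"fingers":0},{"travel":[0,0,-0.7],"rot":[0,0,0],"fingers":0},{"travel":[0,0,-1],"rot":[0,0,0],"fingers":0},{"travel":[0,0,-1],"rot":[0,0,0],"fingers":0}]' 60
python3 -m pendant '[{"travel":[-0.15,-0.3,-0.2],"rot":[0,0,0],"fingers":0},{"travel":[-0.3,-0.6,-0.2],"rot":[0,0,0],"fingers":0},{"travel":[-0.42,-0.9,-0.2],"rot":[0,0,0],"fingers":0},{"travel":[-0.42,-0.9,-0.2],"rot":[0,0,0],"fingers":0},{"travel":[-0.42,-0.9,-0.2],"rot":[0,0,0],"fingers":0}]' 60
python3 - <<'E'
from h import *
im,d=env.read_camera('wrist'); cv2.imwrite('pics/w10.png',im); heldpx(im); s=env.get_state(); print(s['finger_gap'],s['grip_force'])
go([.532,-.0155,.175],145)
E
```

```text
clock: 29.7
tcp_pos: [0.5931, 0.3276, 0.0391]
orientation: [0.002, 0.301, 0.954, 0.002]
wrist_force: [-0.3, -0.4, 6.9]
finger_gap: 0.0618
grip_force: 66.0
clock: 30.1
tcp_pos: [0.5947, 0.3285, 0.1642]
orientation: [0.005, 0.301, 0.954, 0.004]
wrist_force: [0.3, 0.5, -1.0]
finger_gap: 0.0617
grip_force: 66.3
clock: 30.6
tcp_pos: [0.5702, 0.2088, 0.18]
orientation: [0.0, 0.302, 0.953, 0.0]
wrist_force: [-0.1, 0.5, -0.9]
finger_gap: 0.0621
grip_force: 66.4
col 315 rows 203 327; col 324 rows 203 327; col 333 rows 203 328; 
0.06180164948523678 66.42636001110077
travel [-0.816 -1.719  0.04 ] rot [ 0.001  0.    -0.001] | at [0.5704 0.2096 0.18  ] t 30.65
```

```bash
python3 -m pendant '[{"travel":[-0.15,-0.3,0],"rot":[0,0,0],"fingers":0},{"travel":[-0.3,-0.6,0],"rot":[0,0,0],"fingers":0},{"travel":[-0.41,-0.86,0],"rot":[0,0,0],"fingers":0},{"travel":[-0.41,-0.86,0],"rot":[0,0,0],"fingers":0},{"travel":[-0.41,-0.86,0],"rot":[0,0,0],"fingers":0}]' 60
python3 -m pendant '[{"travel":[-0.15,-0.3,0],"rot":[0,0,0],"fingers":0},{"travel":[-0.3,-0.6,0],"rot":[0,0,0],"fingers":0},{"travel":[-0.41,-0.86,0],"rot":[0,0,0],"fingers":0},{"travel":[-0.41,-0.86,0],"rot":[0,0,0],"fingers":0},{"travel":[-0.41,-0.86,0],"rot":[0,0,0],"fingers":0}]' 60
python3 - <<'E'
from h import *
s=env.get_state(); print(s['finger_gap'],s['grip_force']); im,d=env.read_camera('wrist'); heldpx(im); cv2.imwrite('pics/w11.png',im)
go([.532,-.0157,.1075],145)
E
```

```text
clock: 31.15
tcp_pos: [0.5517, 0.0972, 0.1798]
orientation: [0.0, 0.301, 0.954, 0.0]
wrist_force: [0.3, 0.0, -0.6]
finger_gap: 0.0616
grip_force: 66.6
clock: 31.65
tcp_pos: [0.5329, -0.0151, 0.1797]
orientation: [0.0, 0.301, 0.954, 0.0]
wrist_force: [0.7, -0.6, -1.0]
finger_gap: 0.0624
grip_force: 66.6
0.06239354870767458 66.64741102606058
col 315 rows 158 327; col 324 rows 157 327; col 333 rows 159 328; 
travel [ 0.001 -0.012  0.602] rot [ 0.001 -0.     0.001] | at [ 0.5329 -0.0146  0.1797] t 31.7
```

```bash
python3 -m pendant '[{"travel":[0,-0.009,0.15],"rot":[0,0,0],"fingers":0},{"travel":[0,-0.009,0.3],"rot":[0,0,0],"fingers":0},{"travel":[0,-0.009,0.42],"rot":[0,0,0],"fingers":0},{"travel":[0,-0.009,0.5],"rot":[0,0,0],"fingers":0},{"travel":[0,-0.009,0.56],"rot":[0,0,0],"fingers":0},{"travel":[0,-0.009,0.6],"rot":[0,0,0],"fingers":0},{"travel":[0,-0.009,0.6],"rot":[0,0,0],"fingers":0}]' 60
python3 - <<'E'
from h import *
s=env.get_state();print(s['tcp_pos'],s['wrist_force'],s['ft_torque'])
E
```

```text
clock: 32.4
tcp_pos: [0.5315, -0.0164, 0.1074]
orientation: [-0.0, 0.301, 0.954, -0.0]
wrist_force: [-0.8, 0.0, -1.5]
finger_gap: 0.0621
grip_force: 66.6
[ 0.53154244 -0.01643185  0.10736872] [-0.76945515  0.0330596  -1.51764959] [-0.04219744  0.05971773 -0.02503325]
```

```bash
python3 -m pendant '[{"travel":[0,0,0.015],"rot":[0,0,0],"fingers":0},{"travel":[0,0,0.03],"rot":[0,0,0],"fingers":0},{"travel":[0,0,0.03],"rot":[0,0,0],"fingers":0}]' 60
python3 -m pendant '[{"travel":[0,0,0],"rot":[0,0,0],"fingers":0.7},{"travel":[0,0,0],"rot":[0,0,0],"fingers":0.75},{"travel":[0,0,0],"rot":[0,0,0],"fingers":0.75},{"travel":[0,0,-0.3],"rot":[0,0,0],"fingers":0.8},{"travel":[0,0,-0.7],"rot":[0,0,0],"fingers":0.8},{"travel":[0,0,-0.9],"rot":[0,0,0],"fingers":0.8},{"travel":[0,0,-0.9],"rot":[0,0,0],"fingers":0.8}]' 60
python3 -m pendant '[{"travel":[0.3,0.4,0],"rot":[0,0,0],"fingers":1},{"travel":[0.6,0.7,0],"rot":[0,0,0],"fingers":1},{"travel":[0.95,0.7,0],"rot":[0,0,0],"fingers":1},{"travel":[0.95,0.7,0],"rot":[0,0,0],"fingers":1}]' 60
python3 - <<'E'
from h import *
im,d=env.read_camera('wrist'); rim('wrist',d,(.532,-.016),.107)
im,d=env.read_camera('top');rim('top',d,(.532,-.016),.107)
rim('top',d,(.394,.27),.046)
go([.394,.2695,.16],145)
E
```

```text
clock: 32.7
tcp_pos: [0.5335, -0.0166, 0.1061]
orientation: [0.002, 0.301, 0.954, 0.001]
wrist_force: [-0.5, 1.6, 6.6]
finger_gap: 0.0622
grip_force: 70.5
clock: 33.4
tcp_pos: [0.534, -0.0174, 0.2164]
orientation: [0.004, 0.301, 0.954, 0.0]
wrist_force: [-0.2, 0.0, -0.1]
finger_gap: 0.0767
grip_force: 0.0
clock: 33.8
tcp_pos: [0.4815, 0.1206, 0.2105]
orientation: [-0.003, 0.298, 0.954, -0.001]
wrist_force: [1.2, -0.5, -0.0]
finger_gap: 0.0853
grip_force: 0.0
wrist rim 536.3 -13.1 r 31.2 z 108.4 937
top rim 531.7 -15.4 r 32.1 z 108.0 133
top (0.394, 0.27) none
travel [1.346 0.599 0.427] rot [-0.001 -0.001  0.001] | at [0.4854 0.1181 0.2112] t 33.9
```

Four are on the stack (rim 108 mm, expected 107). Now the last cup.

```bash
python3 -m pendant '[{"travel":[0.3,0.15,0],"rot":[0,0,0],"fingers":1},{"travel":[0.65,0.3,0],"rot":[0,0,0],"fingers":1},{"travel":[0.85,0.4,0.1],"rot":[0,0,0],"fingers":1},{"travel":[0.85,0.4,0.1],"rot":[0,0,0],"fingers":1},{"travel":[0.85,0.4,0.1],"rot":[0,0,0],"fingers":1}]' 60
python3 - <<'E'
from h import *
im,d=env.read_camera('wrist'); c=rim('wrist',d,(.394,.27),.046); cv2.imwrite('pics/w12.png',im); go([*(c or (.394,.27)),.037],145)
im,d=env.read_camera('top'); rim('top',d,(.394,.27),.046)
im,d=env.read_camera('scene'); rim('scene',d,(.394,.27),.046)
E
```

```text
clock: 34.4
tcp_pos: [0.4311, 0.2147, 0.1996]
orientation: [-0.0, 0.301, 0.954, -0.0]
wrist_force: [0.8, 0.1, -0.9]
finger_gap: 0.0852
grip_force: 0.0
wrist rim 395.6 269.4 r 32.0 z 47.4 1453
travel [0.51  0.204 1.357] rot [-0.     0.001 -0.002] | at [0.4315 0.2144 0.1999] t 34.45
top rim 390.2 254.9 r 27.0 z 47.9 44
scene rim 396.9 271.9 r 35.8 z 47.6 103
```

```bash
python3 -m pendant '[{"travel":[0.25,0.1,0.1],"rot":[0,0,0],"fingers":1},{"travel":[0.51,0.204,0.3],"rot":[0,0,0],"fingers":1},{"travel":[0.51,0.204,0.57],"rot":[0,0,0],"fingers":1},{"travel":[0.51,0.204,0.57],"rot":[0,0,0],"fingers":1},{"travel":[0.51,0.204,0.57],"rot":[0,0,0],"fingers":1}]' 60
python3 - <<'E'
from h import *
im,d=env.read_camera('wrist'); c=rim('wrist',d,(.395,.2695),.046); go([.395,.2695,.037],145)
E
```

```text
clock: 35.05
tcp_pos: [0.395, 0.2696, 0.1319]
orientation: [-0.0, 0.302, 0.953, -0.0]
wrist_force: [-0.5, 0.3, -0.4]
finger_gap: 0.0854
grip_force: 0.0
wrist rim 395.7 270.1 r 32.0 z 47.9 2190
travel [ 0.004 -0.008  0.798] rot [ 0.001  0.001 -0.002] | at [0.3958 0.2699 0.1328] t 35.1
```

```bash
python3 -m pendant '[{"travel":[0.002,-0.004,0.3],"rot":[0,0,0],"fingers":1},{"travel":[0.002,-0.004,0.55],"rot":[0,0,0],"fingers":1},{"travel":[0.002,-0.004,0.795],"rot":[0,0,0],"fingers":1},{"travel":[0.002,-0.004,0.795],"rot":[0,0,0],"fingers":1},{"travel":[0.002,-0.004,0.795],"rot":[0,0,0],"fingers":0},{"travel":[0.002,-0.004,0.795],"rot":[0,0,0],"fingers":0},{"travel":[0.002,-0.004,0.795],"rot":[0,0,0],"fingers":0},{"travel":[0.002,-0.004,0.795],"rot":[0,0,0],"fingers":0},{"travel":[0.002,-0.004,0.795],"rot":[0,0,0],"fingers":0}]' 60
python3 -m pendant '[{"travel":[0,0,-0.3],"rot":[0,0,0],"fingers":0},{"travel":[0,0,-0.7],"rot":[0,0,0],"fingers":0},{"travel":[0,0,-1],"rot":[0,0,0],"fingers":0},{"travel":[0,0,-1],"rot":[0,0,0],"fingers":0}]' 60
python3 -m pendant '[{"travel":[-0.25,-0.15,-0.35],"rot":[0,0,0],"fingers":0},{"travel":[-0.5,-0.3,-0.35],"rot":[0,0,0],"fingers":0},{"travel":[-0.75,-0.42,-0.35],"rot":[0,0,0],"fingers":0},{"travel":[-0.75,-0.42,-0.35],"rot":[0,0,0],"fingers":0},{"travel":[-0.75,-0.42,-0.35],"rot":[0,0,0],"fingers":0}]' 60
python3 - <<'E'
from h import *
im,d=env.read_camera('wrist'); cv2.imwrite('pics/w13.png',im); heldpx(im); s=env.get_state(); print(s['finger_gap'],s['grip_force'])
go([.532,-.0155,.2],145)
E
```

```text
clock: 36.0
tcp_pos: [0.396, 0.2705, 0.0392]
orientation: [0.002, 0.301, 0.954, 0.001]
wrist_force: [-1.0, -1.3, 5.9]
finger_gap: 0.0628
grip_force: 64.0
clock: 36.4
tcp_pos: [0.3983, 0.2721, 0.1639]
orientation: [0.005, 0.301, 0.954, 0.005]
wrist_force: [0.7, 0.2, -1.5]
finger_gap: 0.0627
grip_force: 66.3
clock: 36.9
tcp_pos: [0.4391, 0.1767, 0.1989]
orientation: [0.0, 0.302, 0.953, 0.0]
wrist_force: [0.0, 0.2, -1.4]
finger_gap: 0.0625
grip_force: 66.6
col 315 rows 202 325; col 324 rows 201 326; col 333 rows 202 326; 
0.06259685359690403 66.6412122733891
travel [-1.56  -0.867 -0.012] rot [ 0.    -0.    -0.002] | at [0.4386 0.1772 0.1986] t 36.95
```

```bash
python3 -m pendant '[{"travel":[-0.25,-0.15,0],"rot":[0,0,0],"fingers":0},{"travel":[-0.5,-0.3,0],"rot":[0,0,0],"fingers":0},{"travel":[-0.78,-0.433,0],"rot":[0,0,0],"fingers":0},{"travel":[-0.78,-0.433,0],"rot":[0,0,0],"fingers":0},{"travel":[-0.78,-0.433,0],"rot":[0,0,0],"fingers":0}]' 60
python3 -m pendant '[{"travel":[-0.25,-0.15,0],"rot":[0,0,0],"fingers":0},{"travel":[-0.5,-0.3,0],"rot":[0,0,0],"fingers":0},{"travel":[-0.785,-0.433,0],"rot":[0,0,0],"fingers":0},{"travel":[-0.785,-0.433,0],"rot":[0,0,0],"fingers":0},{"travel":[-0.785,-0.433,0],"rot":[0,0,0],"fingers":0},{"travel":[-0.785,-0.433,0],"rot":[0,0,0],"fingers":0}]' 60
python3 - <<'E'
from h import *
s=env.get_state(); print(s['finger_gap'],s['grip_force']); im,d=env.read_camera('wrist'); heldpx(im)
go([.5326,-.0161,.1215],145)
E
```

```text
clock: 37.45
tcp_pos: [0.4852, 0.0814, 0.1981]
orientation: [-0.001, 0.301, 0.954, 0.0]
wrist_force: [-0.5, -0.2, -1.5]
finger_gap: 0.0628
grip_force: 66.6
clock: 38.05
tcp_pos: [0.5319, -0.0139, 0.1981]
orientation: [-0.001, 0.3, 0.954, 0.0]
wrist_force: [-0.0, -0.4, -1.5]
finger_gap: 0.0624
grip_force: 66.6
0.06240986091433612 66.64141410961747
col 315 rows 157 326; col 324 rows 156 327; col 333 rows 158 326; 
travel [-0.015 -0.011  0.639] rot [-0.    -0.001  0.001] | at [ 0.5319 -0.014   0.1982] t 38.1
```

```bash
python3 -m pendant '[{"travel":[-0.013,-0.01,0.15],"rot":[0,0,0],"fingers":0},{"travel":[-0.013,-0.01,0.3],"rot":[0,0,0],"fingers":0},{"travel":[-0.013,-0.01,0.44],"rot":[0,0,0],"fingers":0},{"travel":[-0.013,-0.01,0.53],"rot":[0,0,0],"fingers":0},{"travel":[-0.013,-0.01,0.59],"rot":[0,0,0],"fingers":0},{"travel":[-0.013,-0.01,0.635],"rot":[0,0,0],"fingers":0},{"travel":[-0.013,-0.01,0.635],"rot":[0,0,0],"fingers":0}]' 60
python3 -m pendant '[{"travel":[0,0,0.015],"rot":[0,0,0],"fingers":0},{"travel":[0,0,0.025],"rot":[0,0,0],"fingers":0},{"travel":[0,0,0.025],"rot":[0,0,0],"fingers":0}]' 60
python3 - <<'E'
from h import *
s=env.get_state();print(s['tcp_pos'],s['wrist_force'],s['ft_torque'])
E
```

```text
clock: 38.8
tcp_pos: [0.5332, -0.0173, 0.1218]
orientation: [-0.0, 0.301, 0.954, -0.0]
wrist_force: [-0.5, 0.3, -0.9]
finger_gap: 0.0625
grip_force: 66.6
clock: 39.1
tcp_pos: [0.5343, -0.0176, 0.1201]
orientation: [0.001, 0.301, 0.954, 0.0]
wrist_force: [-1.0, 0.6, 2.9]
finger_gap: 0.0622
grip_force: 68.9
[ 0.53427286 -0.01759065  0.12007066] [-1.04672268  0.6217902   2.9126326 ] [ 0.25251    -0.00039043 -0.03486037]
```

```bash
python3 -m pendant '[{"travel":[0,0,0],"rot":[0,0,0],"fingers":0.7},{"travel":[0,0,0],"rot":[0,0,0],"fingers":0.75},{"travel":[0,0,0],"rot":[0,0,0],"fingers":0.75},{"travel":[0,0,-0.3],"rot":[0,0,0],"fingers":0.8},{"travel":[0,0,-0.7],"rot":[0,0,0],"fingers":0.8},{"travel":[0,0,-1],"rot":[0,0,0],"fingers":0.8},{"travel":[0,0,-1],"rot":[0,0,0],"fingers":0.8}]' 60
python3 -m pendant '[{"travel":[0.3,-0.2,-0.2],"rot":[0,0,0.14],"fingers":0.5},{"travel":[0.6,-0.4,-0.5],"rot":[0,0,0.28],"fingers":0},{"travel":[0.82,-0.57,-0.6],"rot":[0,0,0.42],"fingers":-0.4},{"travel":[0.82,-0.57,-0.6],"rot":[0,0,0.56],"fingers":-0.4},{"travel":[0.82,-0.57,-0.6],"rot":[0,0,0.7],"fingers":-0.4},{"travel":[0.82,-0.57,-0.6],"rot":[0,0,0.739],"fingers":-0.4},{"travel":[0.82,-0.57,-0.6],"rot":[0,0,0.739],"fingers":-0.4}]' 60
python3 - <<'E'
from h import *
im,d=env.read_camera('wrist'); rim('wrist',d,(.532,-.016),.121); cv2.imwrite('pics/w14.png',im)
im,d=env.read_camera('top');rim('top',d,(.532,-.016),.121); lidangle('top',d,im); cv2.imwrite('pics/top6.png',im)
im,d=env.read_camera('scene'); lidangle('scene',d,im)
go([.6745,-.0048,.37],100.65); print(env.get_state()['joint_pos'].round(2))
E
```

```text
clock: 39.8
tcp_pos: [0.5363, -0.0181, 0.2448]
orientation: [0.005, 0.301, 0.954, 0.001]
wrist_force: [0.5, -0.6, 0.0]
finger_gap: 0.0768
grip_force: 0.0
clock: 40.5
tcp_pos: [0.4133, -0.0171, 0.3105]
orientation: [-0.0, 0.639, 0.769, -0.0]
wrist_force: [-0.2, 0.0, 0.7]
finger_gap: 0.0259
grip_force: 0.0
wrist rim 532.1 -15.7 r 32.0 z 122.1 1056
top (0.532, -0.016) none
top n 366 366 lid deg 90.31 offset at hinge -0.001
scene n 556 552 lid deg 90.06 offset at hinge 0.0081
travel [-0.302  2.156 -0.497] rot [-0.001 -0.     0.   ] | at [ 0.4135 -0.017   0.3106] t 40.65
[-0.24 -0.01 -0.19  1.39 -0.    1.15]
```

View pics/w14.png

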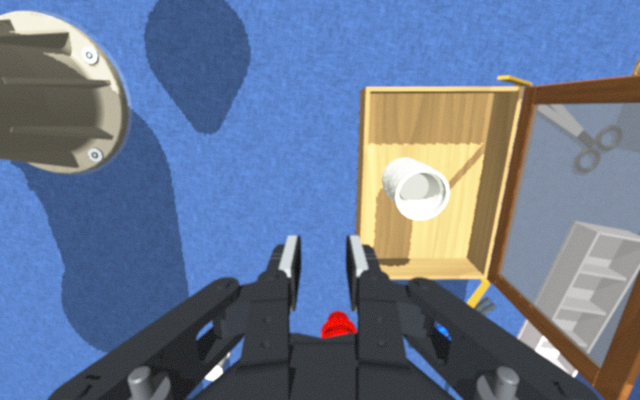

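The wrist picture shows the stack at (415,190), upright inside the tray, and the open lid at right. The stack rim reads 122 mm against 121 expected, so all five are seated. Next, back to the handle.

```bash
python3 -m pendant '[{"travel":[-0.1,0.3,-0.3],"rot":[0,0,0],"fingers":-0.4},{"travel":[-0.1,0.72,-0.5],"rot":[0,0,0],"fingers":-0.4},{"travel":[-0.1,0.72,-0.5],"rot":[0,0,0],"fingers":-0.4},{"travel":[-0.1,0.72,-0.5],"rot":[0,0,0],"fingers":-0.4}]' 40
python3 -m pendant '[{"travel":[-0.1,0.35,0],"rot":[0,0,0],"fingers":-0.4},{"travel":[-0.1,0.72,0],"rot":[0,0,0],"fingers":-0.4},{"travel":[-0.1,0.72,0],"rot":[0,0,0],"fingers":-0.4},{"travel":[-0.1,0.72,0],"rot":[0,0,0],"fingers":-0.4}]' 40
python3 -m pendant '[{"travel":[-0.1,0.35,0],"rot":[0,0,0],"fingers":-0.4},{"travel":[-0.1,0.716,0],"rot":[0,0,0],"fingers":-0.4},{"travel":[-0.1,0.716,0],"rot":[0,0,0],"fingers":-0.4},{"travel":[-0.1,0.716,0],"rot":[0,0,0],"fingers":-0.4},{"travel":[-0.1,0.716,0],"rot":[0,0,0],"fingers":-0.4}]' 40
python3 - <<'E'
from h import *
im,d=env.read_camera('wrist'); cv2.imwrite('pics/w15.png',im)
p=cloud(cam('wrist'),d).reshape(-1,3); u=(p[:,:2]-H0)@X0; v=(p[:,:2]-H0)@[-X0[1],X0[0]]
k=(abs(p[:,2]-.297)<.012)&(abs(u)<.05)&(v>-.03)&(v<.07); print(k.sum(),np.percentile(u[k],[2,50,98]),np.percentile(p[k,2],[5,50,95]))
go([.6747,-.0048,.2955],100.65)
E
```

```text
clock: 41.05
tcp_pos: [0.5021, -0.0129, 0.3706]
orientation: [-0.0, 0.638, 0.77, -0.0]
wrist_force: [0.2, -0.4, -0.6]
finger_gap: 0.0254
grip_force: 0.0
clock: 41.45
tcp_pos: [0.5872, -0.0088, 0.369]
orientation: [-0.002, 0.638, 0.77, -0.001]
wrist_force: [0.2, -0.2, 0.6]
finger_gap: 0.0256
grip_force: 0.0
clock: 41.95
tcp_pos: [0.6728, -0.0048, 0.3726]
orientation: [0.0, 0.639, 0.769, 0.0]
wrist_force: [0.4, -0.9, 0.9]
finger_gap: 0.0256
grip_force: 0.0
1693 [-0.00075726  0.00441385  0.00982584] [0.29845744 0.30145504 0.30300397]
travel [-0.002  0.015  0.649] rot [ 0.001  0.001 -0.001] | at [ 0.6727 -0.0048  0.3733] t 42.0
```

```bash
python3 -m pendant '[{"travel":[0,0.012,0.2],"rot":[0,0,0],"fingers":-0.4},{"travel":[0,0.012,0.45],"rot":[0,0,0],"fingers":-0.4},{"travel":[0,0.012,0.645],"rot":[0,0,0],"fingers":-0.4},{"travel":[0,0.012,0.645],"rot":[0,0,0],"fingers":-0.4},{"travel":[0,0.012,0.645],"rot":[0,0,0],"fingers":-0.4},{"travel":[0,0.012,0.645],"rot":[0,0,0],"fingers":-1},{"travel":[0,0.012,0.645],"rot":[0,0,0],"fingers":-1},{"travel":[0,0.012,0.645],"rot":[0,0,0],"fingers":-1},{"travel":[0,0.012,0.645],"rot":[0,0,0],"fingers":-1}]' 40
python3 - <<'E'
from h import *
s=env.get_state(); print(s['tcp_pos'],s['wrist_force'],s['grip_force'],s['finger_gap'])
E
```

```text
clock: 42.9
tcp_pos: [0.6766, -0.0046, 0.2969]
orientation: [0.002, 0.639, 0.77, 0.001]
wrist_force: [-1.6, -0.0, 6.2]
finger_gap: 0.0093
grip_force: 39.1
[ 0.67663137 -0.00456812  0.29690398] [-1.55252918 -0.0448182   6.20865194] 39.09410297870636 0.009262577783395745
```

The bar is gripped. I fold the lid down along the arc.

```bash
python3 -m pendant '[{"travel":[0,-0.171,0.005],"rot":[0,0,0],"fingers":-1},{"travel":[0,-0.341,0.024],"rot":[0,0,0],"fingers":-1},{"travel":[0,-0.508,0.058],"rot":[0,0,0],"fingers":-1},{"travel":[0,-0.672,0.107],"rot":[0,0,0],"fingers":-1},{"travel":[0,-0.831,0.169],"rot":[0,0,0],"fingers":-1},{"travel":[0,-0.983,0.246],"rot":[0,0,0],"fingers":-1},{"travel":[0,-0.983,0.246],"rot":[0,0,0],"fingers":-1}]' 40
python3 -m pendant '[{"travel":[0,-0.146,0.089],"rot":[0,0,0],"fingers":-1},{"travel":[0,-0.283,0.191],"rot":[0,0,0],"fingers":-1},{"travel":[0,-0.411,0.304],"rot":[0,0,0],"fingers":-1},{"travel":[0,-0.411,0.304],"rot":[0,0,0],"fingers":-1},{"travel":[0,-0.411,0.304],"rot":[0,0,0],"fingers":-1},{"travel":[0,-0.411,0.304],"rot":[0,0,0],"fingers":-1}]' 40
python3 - <<'E'
from h import *
for n in('top','scene'):
    im,d=env.read_camera(n); lidangle(n,d,im); cv2.imwrite(f'pics/{n}7.png',im); np.save(f'{n}7.npy',d)
s=env.get_state(); u=(s['tcp_pos'][:2]-H0)@X0; z=s['tcp_pos'][2]-.0605; print(s['tcp_pos'],u,'ang',np.degrees(np.arctan2(z,-u)-np.arctan2(.004,.235)),'r',np.hypot(u,z),s['wrist_force'])
E
```

```text
clock: 43.6
tcp_pos: [0.5583, -0.0272, 0.2658]
orientation: [0.001, 0.639, 0.769, -0.001]
wrist_force: [-3.1, -1.6, 4.8]
finger_gap: 0.0095
grip_force: 42.1
clock: 44.2
tcp_pos: [0.5102, -0.0364, 0.229]
orientation: [0.0, 0.639, 0.769, -0.002]
wrist_force: [-8.5, -3.7, 5.7]
finger_gap: 0.0096
grip_force: 43.0
top n 366 351 lid deg 45.03 offset at hinge 0.0093
scene n 1000 767 lid deg 45.38 offset at hinge 0.0098
[ 0.5102172  -0.03639808  0.22898931] -0.1635269127187542 ang 44.88114056770819 r 0.23479714579715238 [-7.86202304 -4.31656003  5.97875816]
```

```bash
python3 -m pendant '[{"travel":[0,0,0],"rot":[0,0,0],"fingers":-0.4},{"travel":[0,0,0],"rot":[0,0,0],"fingers":-0.4},{"travel":[0,0,0],"rot":[0,0,0],"fingers":-0.4},{"travel":[0,0,-0.15],"rot":[0,0,0],"fingers":-0.4},{"travel":[0,0,-0.45],"rot":[0,0,0],"fingers":-0.4},{"travel":[0,0,-0.8],"rot":[0,0,0],"fingers":-0.4},{"travel":[0,0,-0.8],"rot":[0,0,0],"fingers":-0.4}]' 40
python3 -m pendant '[{"travel":[0,-0.4,0],"rot":[0,0,0],"fingers":-0.4},{"travel":[0,-0.8,0],"rot":[0,0,0],"fingers":-0.4},{"travel":[-0.8,-0.9,0],"rot":[0,0,0],"fingers":-0.4},{"travel":[-0.9,-0.9,0],"rot":[0,0,0],"fingers":-0.4},{"travel":[-0.9,-0.9,0],"rot":[0,0,0],"fingers":-0.4}]' 40
python3 - <<'E'
from h import *
for n in('top','scene'):
    im,d=env.read_camera(n); lidangle(n,d,im); cv2.imwrite(f'pics/{n}8.png',im); np.save(f'{n}8.npy',d)
im,d=env.read_camera('scene')
E
```

```text
clock: 45.0
tcp_pos: [0.514, -0.0357, 0.3295]
orientation: [0.004, 0.639, 0.77, 0.002]
wrist_force: [0.7, 0.4, -0.7]
finger_gap: 0.0252
grip_force: 0.0
clock: 45.5
tcp_pos: [0.4255, -0.1653, 0.3233]
orientation: [0.001, 0.64, 0.768, -0.0]
wrist_force: [0.6, 1.0, -0.6]
finger_gap: 0.0257
grip_force: 0.0
top n 1039 999 lid deg 44.95 offset at hinge 0.0101
scene n 1007 782 lid deg 45.55 offset at hinge 0.0094
```

View pics/scene8.png

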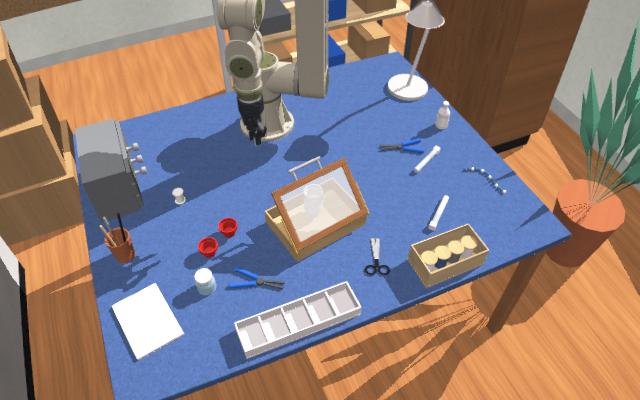

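The scene picture shows the lid at 45° in line with the strips. The straight stack stands under the pane at (313,200), no white cups are left loose, and everything else is in place.

```bash
python3 -c "
from workcell import env
print(env.hand_in())"
```

```text
the job is handed in; nothing more can be done
None
```

I opened the lid upright and nested all five white cups, seated, in one straight stack on the base cup. I then set the lid to about 45°, in line with the brass strips, and handed the job in at about 46 s with nothing else moved.

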